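Set out a measuring pallet for the vision machine

ROBOT

A 6-joint arm with a two-finger parallel gripper is mounted at the origin on the work surface. World frame = base frame: x ahead of the robot, y to its left, z up, the work surface at z = 0. Lengths are in m, angles in degrees, forces in N, time in s.
With the tool pointing down it reaches from about 0.35 to 0.975 m from the base axis. Payload 7.1 kg.
Tool frame: the origin (TCP) lies at the very end of the fingers, on their centre line; the grasp point (between the pads) lies 19 mm behind it; z points along the fingers, y is the line along which they close (so a half turn about z gives the same grasp; the last joint's range is limited). The gripper opens to 88 mm and grips with 3 to 60 N. Pads are 20 mm wide; open, the fingers measure 115 mm over their backs; the gripper's body (75 mm by 178 mm) begins 61 mm behind the grasp point.
Start: joints at [-69.901, 24.242, 93.386, -0, 62.372, -1.089], TCP at [0.226, -0.583, 0.223] pointing down, gripper open.
Joint ranges: [-172.04, 172.04], [-51.8, 120.97], [4.93, 147.93], [-75.15, 255.16], [6.16, 154.13], [-145.62, 145.62]. Speed limits (degrees/s): [136.94, 136.94, 172.46, 180, 180, 180].

INTERFACE

Orientations are given as a 3x3 rotation matrix whose columns are the frame's x, y, z axes.
In Python, from station import env gives the robot as it stands.
- The arm moves only by the tool jog_arm, never from a script. Its argument "steps" is a list of rows, each a list of 6 numbers: the shift along the tool's x, y, z as a fraction of full scale, then the turn, a rotation vector about the tool's x, y, z as a fraction of full scale. In form: [[dx, dy, dz, ax, ay, az], ...]. A call has 1 to 12 rows; each row is the pose to reach, as a shift and turn from the pose commanded when the call began, along the tool's axes at that moment; what a row does not reach only later rows make up. Full scale, the value 1, is 0.1 m for a shift and 45 degrees for a turn. A row lasts 1/10 s, in which the tool goes at most 50 mm and 8.59 degrees, less where a joint would pass 70% of its speed; a pose out of reach is approached as far as the arm can. A call with a number of a shift or a turn outside -1 to 1 is refused whole. A call with a gripper value outside its range is refused whole. "gripper" is the opening, from -1 (shut) to 1 (fully open), set as the call begins (left out, the last holds). The fingers move at their own pace and stop on an object; the grip force is fixed at half the most. Time passes only in rows, so rows that repeat a pose let the fingers close. It gives the time, the measured TCP pose, the force, the opening and the grip force at its end, in the units of the state.
- env.observe(): the state, without advancing time (a new reading comes with each control period).
- env.read_camera(name): name is "scene" or "side" or "wrist"; returns the picture (480x640x3 uint8, blue, green, red); there is no depth.
- env.camera_info(name): a dict with "camera_matrix" (3x3 intrinsics, pixels), "eye" and "orientation" of the camera in the world. Camera axes: x right, y up, looking along -z (the intrinsics and any distortion apply to the point x, -y, -z); pixel columns grow to the right and rows downward; lengths in m; the calibration is good to about 2 mm. A picture is of the moment at which its call begins: read the wrist's pose just before it. camera_info takes no time and is no camera call; for the wrist camera it gives the pose at the moment of the call.
- env.finish_job(): hands the job in; it is judged then, once.
The state is a dict: "time": time; "joint_pos": joint angles; "dq": joint speeds; "joint_efforts": joint torques, N m; "eef_pos": TCP position; "ee_rot": TCP orientation; "wrist_force": force on the tool from outside, world axes, zero at the start; "ft_torque": the same for the moment, N m; "grip_width": opening from 0.0 (shut) to 1.0 (fully open); "grip_force": force on a finger pad.
Only numpy, scipy, OpenCV 4.12 (cv2) and the standard library are available. Lean on these libraries where they do the work, as an engineer would, in place of code of your own. Each camera call takes 0.05 s, during which the arm holds its last target. There are 200 camera calls.

TASK

Set out the four machined parts from the rubber mat on the aluminium pallet for the next measuring run: the spacer ring flat and centred on the round stage, the flanged shaft upright (flange down) and centred on top of that ring, the hex nut lying flat on the stop rail midway between its two end stops, and the spur gear flat on the pallet squarely behind the black granite block (on its side away from the robot) with a gap of about 20 mm between them. Do not disturb the cleaner bottle or the caliper, and let go of everything at the end.

Things in the scene. Friction and masses are not known exactly. Their poses are not given: they have to be found in the camera images.
- spacer_ring: Loose steel ring lying flat: 56 mm outside diameter, 24 mm hole, 20 mm high, about 0.28 kg. Its origin is the centre of its underside, z up. Can be gripped across its outside, in any direction. Starts on the dark rubber mat (top 3 mm above the table), left or right of the pallet.
- flanged_shaft: Loose steel turned part standing on its flange: flange 44 mm diameter and 10 mm thick at the bottom, then a 20 mm diameter stem up to 50 mm total height, about 0.2 kg. Its origin is the centre of its underside, z up. Easily gripped by the stem. Starts on the dark rubber mat (top 3 mm above the table), left or right of the pallet.
- hex_nut: Loose steel hexagon nut lying flat: 36 mm across flats, 41.6 mm across corners, 20 mm high, about 0.11 kg, with a dark bore drawn on top. Its origin is the centre of its underside, z up. One pair of flats faces along its own +x and -x, the others at 60 and 120 degrees from it. Starts on the dark rubber mat (top 3 mm above the table), left or right of the pallet.
- spur_gear: Loose steel gear lying flat: toothed disc 40 mm diameter over the teeth and 16 mm thick, with a 20 mm diameter hub on top, 24 mm total height, about 0.14 kg. Its origin is the centre of its underside, z up. Can be gripped across the teeth in any direction; it solidly fills its 40 mm circle. Starts on the dark rubber mat (top 3 mm above the table), left or right of the pallet.
- round_stage: Round steel stage with a knurled rim, 70 mm diameter, 20 mm high; its flat top (66 mm diameter) is 30 mm above the table. Its origin is the centre of its underside, on the pallet's top. Fixed on the drilled aluminium pallet (270 x 340 mm, top 10 mm above the table, on the left or right, yawed up to 7 degrees).
- granite_block: Black granite block, 60 x 60 mm, 30 mm high, square to the pallet. Origin: centre of its underside; its x axis points out of its back (far) face, away from the robot, z up. With a 20 mm gap the gear's centre is 70 mm along +x from the block's. Fixed on the drilled aluminium pallet (270 x 340 mm, top 10 mm above the table, on the left or right, yawed up to 7 degrees).
- stop_rail: Steel rail 110 mm long (its y axis) and 40 mm wide (its x axis), floor 6 mm thick (top 16 mm above the table), at each end a stop 10 mm thick and 20 mm high, 90 mm clear between. Origin: centre of its underside. Fingers have most room closing along its x. Fixed on the drilled aluminium pallet (270 x 340 mm, top 10 mm above the table, on the left or right, yawed up to 7 degrees).
- cleaner_bottle: Bystander: small closed amber glass bottle with a white cap, 36 mm diameter, 65 mm high, standing upright on the rubber mat among the parts. Its origin is the centre of its underside. To be left alone.
- caliper: Bystander: digital caliper, 210 mm long, 12 mm high, lying on the table beyond the mat and the pallet, roughly across (along y). Its origin is the centre of its underside. To be left alone.
Things that resemble listed ones, but are neither listed nor needed, are in the scene too. Leave any red look-alike of the flanged_shaft alone.

How it is judged:
By the outcome, as a careful person would: the job done as asked, in the order asked, and still so for the second after the job is handed in, with the robot touching nothing.
It also fails if it takes over 112 s, if anything falls off the work surface, if the arm or the gripper's body presses on something with over 40 N, if the wrist force passes 120 N, or if a joint passes its speed limit or range.

## Working session

There is one attempt and no reset: what is moved stays moved. The work goes in short steps, Python scripts to look and compute and a tool call to move; the robot and the scene stay as the last step left them, time stands still between calls to the robot, and variables do not carry over. Pictures are saved under pics/ and viewed, at most 14 in all, crops included, and the job is handed in when it is done.

Besides the shell and the picture viewer there is one more tool, called after "Emit:" as name(argument=value, ...), one argument or row to a line, values as JSON. jog_arm: Moves the arm, as the interface text tells. Shift numbers are shares of 0.1 m and turn numbers shares of 45 degrees, none past 1 either way. Its arguments: {"type":"object","properties":{"steps":{"type":"array","items":{"type":"array","items":{"type":"number"}}},"gripper":{"type":"number"}},"required":["steps"]}

```bash
mkdir -p pics; ls
cat > h.py <<'E'
import numpy as np, cv2
from station import env
def snap(n,f):
    i=env.camera_info(n); im=env.read_camera(n); cv2.imwrite('pics/'+f,im); return im,i
def ray(i,u,v):
    K=np.array(i['camera_matrix']);d=np.linalg.inv(K)@[u,v,1]
    R=np.array(i['orientation']);return np.array(i['eye']),R@np.array([d[0],-d[1],-d[2]])
def onplane(i,u,v,z):
    e,d=ray(i,u,v);return e+d*(z-e[2])/d[2]
def proj(i,p):
    R=np.array(i['orientation']);c=R.T@(np.array(p)-i['eye']);c=np.array([c[0],-c[1],-c[2]])
    q=np.array(i['camera_matrix'])@c;return q[:2]/q[2]
def tri(rays):
    A=0;b=0
    for e,d in rays:
        d=d/np.linalg.norm(d);P=np.eye(3)-np.outer(d,d);A=A+P;b=b+P@e
    return np.linalg.solve(A,b)
E
python3 - <<'E'
from h import *
import pickle
D={}
for n in("scene","side","wrist"):
    im,i=snap(n,n+"0.png");D[n]=i;print(n,i)
pickle.dump(D,open('i0.pkl','wb'))
s=env.observe();print(s)
E
```

```text
pics
scene {'camera_matrix': array([[497.08629098,   0.        , 321.19914198],
       [  0.        , 497.08629098, 231.97395399],
       [  0.        ,   0.        ,   1.        ]]), 'eye': array([1.10046952, 0.73322352, 0.59474007]), 'orientation': array([[-0.84349185, -0.27915441,  0.45890556],
       [ 0.53682785, -0.46732325,  0.70244205],
       [ 0.01836745,  0.83885743,  0.54404122]])}
side {'camera_matrix': array([[524.73124451,   0.        , 309.74062723],
       [  0.        , 524.73124451, 239.12547008],
       [  0.        ,   0.        ,   1.        ]]), 'eye': array([ 0.52787699, -0.7557076 ,  0.88217412]), 'orientation': array([[ 0.98855385,  0.11273221, -0.10026331],
       [-0.15086487,  0.74321746, -0.65181869],
       [ 0.00103649,  0.65948409,  0.75171781]])}
wrist {'camera_matrix': array([[400.97583497,   0.        , 319.18903987],
       [  0.        , 400.97583497, 236.78338725],
       [  0.        ,   0.        ,   1.        ]]), 'eye': array([ 0.28773132, -0.5580034 ,  0.38478412]), 'orientation': array([[ 3.61669400e-01,  9.03344273e-01,  2.30574000e-01],

[... 226 characters left out ...]
       6.23706638e+01, -1.09036831e+00]), 'dq': array([ 0.03201676, -0.13521902, -0.19236934, -0.0007691 , -0.02737106,
       -0.01213118]), 'joint_efforts': array([ 1.00358360e-03, -5.44981420e+01, -2.73920631e+01,  6.43635727e-02,
        2.05288996e-02, -6.76041691e-05]), 'eef_pos': array([ 0.22575791, -0.58236679,  0.22208736]), 'ee_rot': array([[ 9.32395602e-01,  3.61439178e-01, -4.02874397e-04],
       [ 3.61439402e-01, -9.32395000e-01,  1.05991705e-03],
       [ 7.45747447e-06, -1.13387668e-03, -9.99999357e-01]]), 'wrist_force': array([0.25411487, 0.7203516 , 0.8275943 ]), 'ft_torque': array([-0.00406203,  0.02828808, -0.00021646]), 'grip_force': 0.0, 'grip_width': 1.001662447015112}
```

View pics/scene0.png

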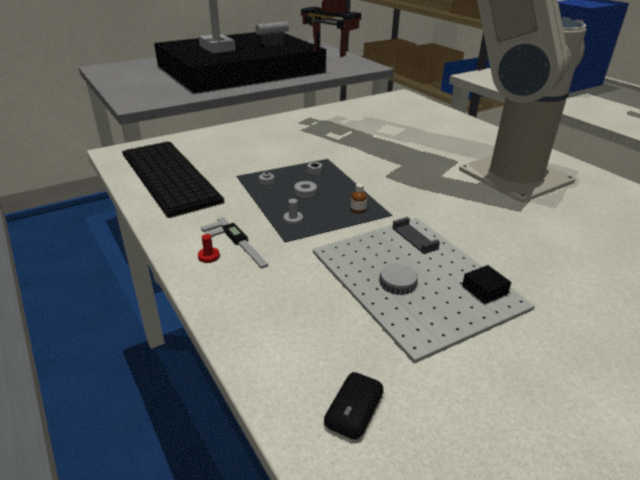

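View pics/side0.png

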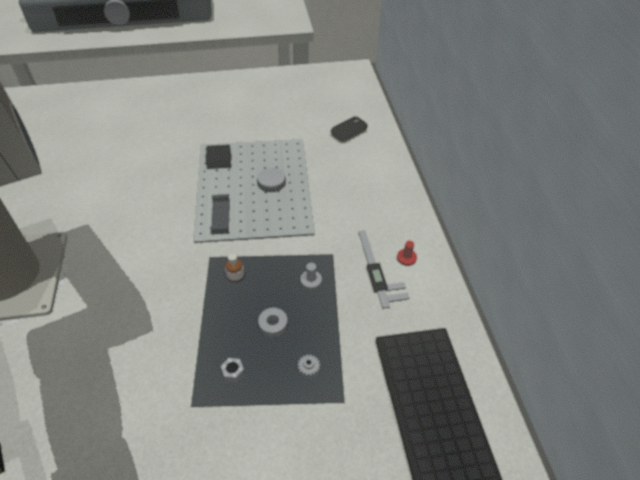

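The side view shows these parts:
- On the mat: bottle (234,267), shaft (312,273), ring (273,320), nut (232,368) and gear (309,365).
- On the pallet: granite block (218,157), rail (220,214) and stage (271,180).
- Off the mat: red look-alike (407,253), which is not a target, plus the keyboard and mouse.

The grey shaft on the mat fits the description.

```bash
python3 - <<'E'
from h import *
import pickle
D=pickle.load(open('i0.pkl','rb'));i=D['side']
for n,u,v,z in [('bottle',234,267,.03),('shaft',312,277,.01),('shafttop',311,266,.053),('ring',273,320,.023),('nut',232,368,.023),('gear',309,365,.023),('gran',218,154,.04),('rail',220,214,.016),('stage',271,178,.03),('red',407,255,.01),('m1',209,255,.003),('m2',333,255,.003),('m3',193,404,.003),('m4',343,403,.003)]:
    print(n,onplane(i,u,v,z).round(3))
E
cat > c.py <<'E'
from h import *
import cv2
s0=cv2.imread('pics/side0.png');w=cv2.resize(s0[240:410,180:350],None,fx=3,fy=3,interpolation=cv2.INTER_CUBIC)
cv2.imwrite('pics/crop1.png',w)
E
python3 c.py
```

```text
bottle [ 0.475 -0.069  0.03 ]
shaft [ 0.633 -0.104  0.01 ]
shafttop [ 0.63  -0.108  0.053]
ring [ 0.542 -0.204  0.023]
nut [ 0.458 -0.293  0.023]
gear [ 0.596 -0.308  0.023]
gran [0.457 0.287 0.04 ]
rail [0.452 0.102 0.016]
stage [0.579 0.191 0.03 ]
red [ 0.845 -0.076  0.01 ]
m1 [ 0.422 -0.006  0.003]
m2 [ 0.688 -0.046  0.003]
m3 [ 0.386 -0.342  0.003]
m4 [ 0.645 -0.379  0.003]
```

View pics/crop1.png

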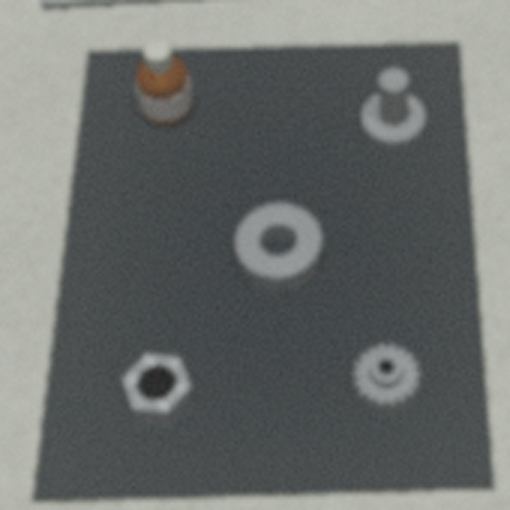

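The crop confirms the identities: plain ring in the middle, hex nut lower left, toothed gear with hub lower right, grey shaft upper right, bottle upper left. Next I move to views over the mat.

Emit:
jog_arm(
  steps=[
    [0.44,-0.31,-0.4,0,0,-0.19],
    [0.88,-0.62,-0.8,0,0,-0.38],
    [0.88,-0.62,-0.8,0,0,-0.57],
    [0.88,-0.62,-0.8,0,0,-0.76],
    [0.88,-0.62,-0.8,0,0,-0.95],
    [0.88,-0.62,-0.8,0,0,-1],
    [0.88,-0.62,-0.8,0,0,-1],
  ],
  gripper=1,
)

```text
time: 0.85
eef_pos: [0.2856, -0.4928, 0.3026]
ee_rot: [[0.403, 0.915, -0.0], [0.915, -0.403, 0.0], [0.0, -0.0, -1.0]]
wrist_force: [0.1, 0.8, 0.3]
grip_width: 0.999
grip_force: 0.0
```

Emit:
jog_arm(
  steps=[
    [0.48,0.22,0,0,0,-0.18],
    [0.96,0.45,0,0,0,-0.36],
    [0.96,0.45,0,0,0,-0.529],
    [0.96,0.45,0,0,0,-0.529],
  ],
)

```text
time: 1.25
eef_pos: [0.3665, -0.4224, 0.3025]
ee_rot: [[-0.002, 1.0, -0.0], [1.0, 0.002, 0.0], [0.0, -0.0, -1.0]]
wrist_force: [0.2, -1.7, -0.1]
grip_width: 1.0
grip_force: 0.0
```

Emit:
jog_arm(
  steps=[
    [0.33,0.33,0,0,0,0],
    [0.67,0.67,0,0,0,0],
    [1,1,0,0,0,0],
    [1,1,0,0,0,0],
  ],
)

```text
time: 1.65
eef_pos: [0.4678, -0.3212, 0.3025]
ee_rot: [[0.001, 1.0, 0.001], [1.0, -0.001, 0.001], [0.001, 0.001, -1.0]]
wrist_force: [0.0, -0.8, -0.3]
grip_width: 1.001
grip_force: 0.0
```

Emit:
jog_arm(
  steps=[
    [0.33,0.23,0,0,0,0],
    [0.67,0.47,0,0,0,0],
    [1,0.7,0,0,0,0],
    [1,0.7,0,0,0,0],
    [1,0.7,0,0,0,0],
  ],
)

```text
time: 2.15
eef_pos: [0.535, -0.2243, 0.3024]
ee_rot: [[0.002, 1.0, -0.001], [1.0, -0.002, -0.0], [-0.0, -0.001, -1.0]]
wrist_force: [-0.5, -0.3, 0.3]
grip_width: 0.999
grip_force: 0.0
```

Good. Snapshot A, then move to B.

```bash
cat > shot.py <<'E'
from h import *
import sys,pickle
im,i=snap('wrist',sys.argv[1]+'.png');pickle.dump(i,open(sys.argv[1]+'.pkl','wb'));print(i['eye'],env.observe()['dq'].round(2))
E
python3 shot.py A
```

```text
[ 0.53460029 -0.15686616  0.46517249] [-0.83 -0.38  0.12  0.11 -0.03 -0.28]
```

Emit:
jog_arm(
  steps=[
    [0.4,0,0,0,0,0],
    [0.8,0,0,0,0,0],
    [1,0,0,0,0,0],
    [1,0,0,0,0,0],
    [1,0,0,0,0,0],
    [1,0,0,0,0,0],
  ],
)

```text
time: 2.8
eef_pos: [0.5353, -0.1252, 0.3027]
ee_rot: [[0.002, 1.0, 0.0], [1.0, -0.002, -0.0], [-0.0, 0.0, -1.0]]
wrist_force: [-0.3, 0.3, -0.1]
grip_width: 1.001
grip_force: 0.0
```

```bash
python3 shot.py B
```

```text
[ 0.5347707  -0.05779732  0.46549536] [ 0.39  0.01 -0.03  0.06  0.02  0.13]
```

Emit:
jog_arm(
  steps=[
    [0.33,0,0,0,0,0],
    [0.67,0,0,0,0,0],
    [1,0,0,0,0,0],
    [1,0,0,0,0,0],
  ],
)

```text
time: 3.25
eef_pos: [0.5355, -0.0218, 0.3026]
ee_rot: [[-0.001, 1.0, -0.0], [1.0, 0.001, 0.001], [0.001, -0.0, -1.0]]
wrist_force: [0.4, -1.0, -0.1]
grip_width: 1.002
grip_force: 0.0
```

Emit:
jog_arm(
  steps=[
    [0.33,0,0,0,0,0],
    [0.67,0,0,0,0,0],
    [1,0,0,0,0,0],
    [1,0,0,0,0,0],
  ],
)

```text
time: 3.65
eef_pos: [0.5359, 0.0779, 0.3026]
ee_rot: [[-0.001, 1.0, 0.0], [1.0, 0.001, 0.0], [0.0, 0.0, -1.0]]
wrist_force: [0.5, 0.0, 0.8]
grip_width: 1.0
grip_force: 0.0
```

Emit:
jog_arm(
  steps=[
    [0.33,0,0,0,0,0],
    [0.67,0,0,0,0,0],
    [1,0,0,0,0,0],
    [1,0,0,0,0,0],
    [1,0,0,0,0,0],
    [1,0,0,0,0,0],
  ],
)

```text
time: 4.25
eef_pos: [0.5358, 0.1748, 0.3025]
ee_rot: [[0.002, 1.0, -0.0], [1.0, -0.002, -0.001], [-0.001, -0.0, -1.0]]
wrist_force: [0.8, -0.6, 0.6]
grip_width: 0.999
grip_force: 0.0
```

```bash
python3 shot.py C
```

```text
[0.53527879 0.24225945 0.46528254] [ 0.2  -0.17 -0.    0.05  0.04  0.25]
```

Emit:
jog_arm(
  steps=[
    [0.33,0,0,0,0,0],
    [0.67,0,0,0,0,0],
    [1,0,0,0,0,0],
    [1,0,0,0,0,0],
    [1,0,0,0,0,0],
    [1,0,0,0,0,0],
  ],
)

```text
time: 4.9
eef_pos: [0.5357, 0.275, 0.3026]
ee_rot: [[0.001, 1.0, -0.0], [1.0, -0.001, -0.001], [-0.001, -0.0, -1.0]]
wrist_force: [-0.2, -0.7, -0.6]
grip_width: 1.001
grip_force: 0.0
```

```bash
python3 shot.py D
```

```text
[0.53512873 0.34248516 0.46535617] [ 0.02 -0.09 -0.06  0.13 -0.08  0.17]
```

View pics/A.png

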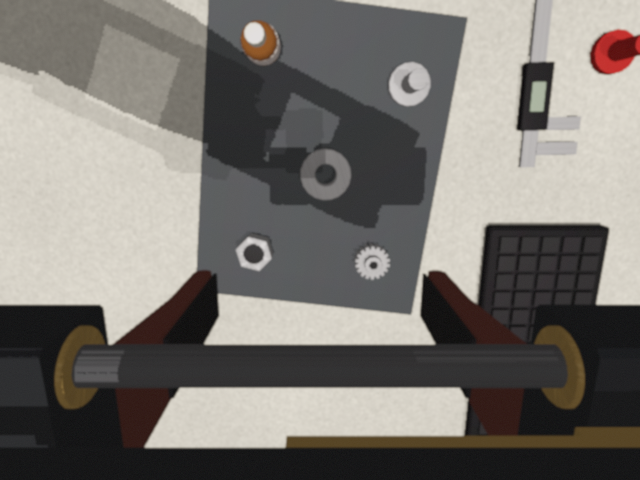

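View pics/D.png

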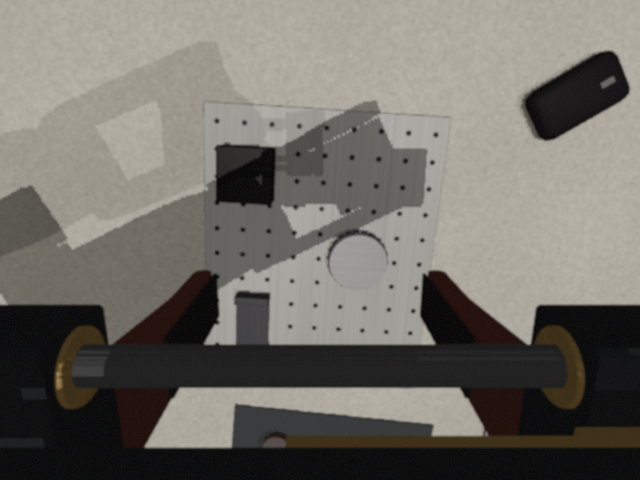

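A shows the mat: bottle (260,38), shaft (410,83), ring (326,174), nut (254,252), gear (372,262). D shows the granite (246,175), stage (358,261) and rail (252,320). The arm's shadow crosses both views.

```bash
cat > m.py <<'E'
from h import *
import pickle
def L(n): return cv2.imread(f'pics/{n}.png'),pickle.load(open(n+'.pkl','rb'))
def crop(im,u,v,r,s): return cv2.resize(im[max(0,v-r):v+r,max(0,u-r):u+r],(2*r*s,2*r*s),interpolation=cv2.INTER_CUBIC)
E
python3 - <<'E'
from m import *
A,iA=L('A');B,iB=L('B');C,iC=L('C')
for n,p in dict(ring=(.542,-.204,.023),nut=(.458,-.293,.023),gear=(.596,-.308,.02),shaft=(.632,-.106,.05)).items():
    print(n,proj(iA,p).round(0),proj(iB,p).round(0))
t=[crop(A,326,174,40,3),crop(A,254,252,40,3),crop(A,372,262,40,3),crop(B,410,168,40,3),crop(B,326,260,40,3),np.zeros((240,240,3),np.uint8)]
top=np.hstack(t[:3]);m=np.vstack([top,np.hstack([cv2.resize(C[40:300,180:470],(720,330*2//2))])])
cv2.imwrite('pics/mont.png',m[:600])
for g in ('B','C'): print(g, L(g)[1]['eye'])
cv2.imwrite('pics/mont.png',np.vstack([top,cv2.resize(C[40:300,180:470],(720,340))[:340]]))
E
```

```text
ring [326. 178.] [326. 264.]
nut [253. 256.] [256. 334.]
gear [372. 268.] [369. 344.]
shaft [420.  80.] [413. 182.]
B [ 0.5347707  -0.05779732  0.46549536]
C [0.53527879 0.24225945 0.46528254]
```

View pics/mont.png

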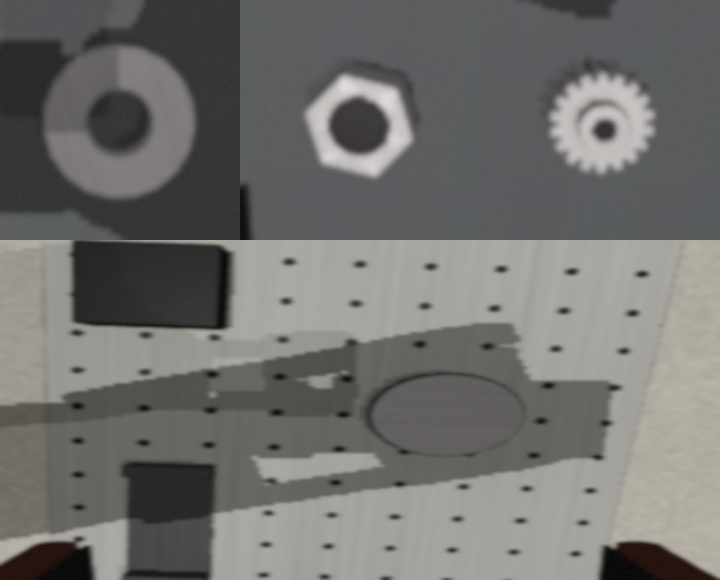

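The crops are clear. Ring, nut and gear are distinct, and the granite, stage and rail are visible on the pallet, each bounded by a dark rim or edge. Now to measure.

```bash
cat > meas.py <<'E'
from m import *
A,iA=L('A');B,iB=L('B');C,iC=L('C');D,iD=L('D')
def blob(im,u,v,r,lo,hi=256,hull=True):
    """largest contour (crop upscaled x4) of grey in [lo,hi) nearest the seed -> contour in pixel coords"""
    g=cv2.cvtColor(im,cv2.COLOR_BGR2GRAY);y0,x0=max(0,v-r),max(0,u-r);c=g[y0:v+r,x0:u+r]
    c=cv2.resize(c,None,fx=4,fy=4,interpolation=cv2.INTER_CUBIC)
    m=((c>=lo)&(c<hi)).astype(np.uint8)
    cs,_=cv2.findContours(m,cv2.RETR_EXTERNAL,cv2.CHAIN_APPROX_NONE);k=max(cs,key=cv2.contourArea)
    k=k.reshape(-1,2).astype(float);return (k+.5)/4-.5+[x0,y0]
def up(i,k,z): return np.array([onplane(i,*p,z)[:2] for p in k]).astype(np.float32)
def circ(P): (c,r)=cv2.minEnclosingCircle(P);e=cv2.fitEllipse(P);return np.round([*e[0],*e[1]],4)
E
python3 - <<'E'
from meas import *
def g(im):return cv2.cvtColor(im,cv2.COLOR_BGR2GRAY)
k=blob(A,326,174,32,85);print('ring',circ(up(iA,k,.023)))
k2=blob(B,326,260,32,85);print('ringB',circ(up(iB,k2,.023)))
f=lambda k:cv2.fitEllipse(k.astype(np.float32))[0]
print('ring tri',tri([ray(iA,*f(k)),ray(iB,*f(k2))]).round(4))
kg=blob(A,372,262,25,130);print('gear',circ(up(iA,kg,.019)))
kn=blob(A,254,252,28,130);P=up(iA,kn,.023);m=cv2.moments(P)
h=cv2.convexHull(P);ap=cv2.approxPolyDP(h,.005,True).reshape(-1,2);M=cv2.moments(h);print('nut',M['m10']/M['m00'],M['m01']/M['m00'],circ(P))
print(ap.round(4).tolist(),[round(float(np.degrees(np.arctan2(*(b-a)[::-1]))),1) for a,b in zip(ap,np.roll(ap,-1,0))])
for n,im,i,u,v in(('C',C,iC,357,178),('D',D,iD,358,261)):
    gg=g(im);print('stage grey',n,gg[v,u],gg[v-45:v+46:5,u],gg[v,u-50:u+51:5])
gd=g(D);print(gd[175,200:300:5],gd[130:215:5,246]);gc=g(C);print(gc[260,200:300:4],gc[200:345:4,248])
E
```

```text
ring [ 0.5412 -0.1999  0.0547  0.0556]
ringB [ 0.5419 -0.1993  0.0872  0.0914]
ring tri [ 0.5416 -0.2     0.0174]
gear [ 0.596  -0.3026  0.0394  0.0394]
nut 0.45820073007571477 -0.2900317665614638 [ 0.4582 -0.2901  0.0396  0.0397]
[[0.453000009059906, -0.2694000005722046], [0.4375999867916107, -0.2847999930381775], [0.44209998846054077, -0.3034999966621399], [0.4641999900341034, -0.31060001254081726], [0.478300005197525, -0.2962999939918518], [0.47209998965263367, -0.2741999924182892]] [-134.9, -76.5, -17.8, 45.3, 105.5, 166.1]
stage grey C 95 [101  97  73  96  94  95  95  96  96  95  95  95  97  95  93 100 100 100
 100] [102  99 101 102  70  95  95  95  95  95  95  96  96  96  94  95  96  98
  21 100  99]
stage grey D 155 [ 99  97  99  56 145 156 155 155 154 155 154 154 154 153 152 159 160 160
 160] [163 162 140 163 103 157 157 156 155 155 155 154 154 153 152 152 140  97
 158 159 162]
[153 146 153  86  35  14  11  13  13  12  10  12  34   9  11  74 100  99
  90  85] [155 155 153  77  51  49  47  10   7  10  15  14  11  12  14  87  97]
[102  99 109 148 163 164 170 168  88  73  74  73  76  75  76  76  78 168
 164 166 169 164 168 165 163] [101 101  90  29  39  40  41  41  41  40  42  40  41  40  65  76  75  75
  74  74  74  72  74  66  28  74  78 164 173 170 170 171 175 171 167  64
  47]
```

```bash
cat >> meas.py <<'E'
def quad(k,eps=6):
    h=cv2.convexHull(k.astype(np.float32));
    for e in np.arange(1,eps,.25):
        a=cv2.approxPolyDP(h,e,True).reshape(-1,2)
        if len(a)==4:break
    # refine: line fit per side
    Ls=[]
    for p,q in zip(a,np.roll(a,-1,0)):
        d=(q-p)/np.linalg.norm(q-p);t=(k-p)@d;n=np.abs((k-p)@[-d[1],d[0]]);l=np.linalg.norm(q-p)
        s=k[(t>.12*l)&(t<.88*l)&(n<2.5)];v=cv2.fitLine(s.astype(np.float32),cv2.DIST_HUBER,0,.01,.01).ravel()
        Ls.append((v[2:],v[:2]))
    return Ls  # (point,dir)
def hull(im,u,v,r,lo,hi): return blob(im,u,v,r,lo,hi)
E
python3 - <<'E'
from meas import *
g=lambda im:cv2.cvtColor(im,cv2.COLOR_BGR2GRAY)
def show(n,i,k):
    for p,d in quad(k):
        o=[]
        for z in(.01,.016,.03,.04):
            P,Q=onplane(i,*(p-10*d),z),onplane(i,*(p+10*d),z);o.append(((P+Q)/2)[:2].round(4).tolist());ang=np.degrees(np.arctan2(*(Q-P)[:2][::-1]))
        print(n,'mid z.01/.016/.03/.04',o,'ang',round(ang%180,2))
show('granD',iD,blob(D,246,175,42,0,66))
show('granC',iC,blob(C,241,88,48,0,66))
show('railC',iC,blob(C,250,258,56,0,85))
# holes
P=[]
gc=cv2.GaussianBlur(g(D),(3,3),0);bh=cv2.morphologyEx(gc,cv2.MORPH_BLACKHAT,np.ones((9,9)))
n,_,st,ce=cv2.connectedComponentsWithStats((bh>30).astype(np.uint8))
H=np.array([onplane(iD,*c,.01)[:2] for s,c in zip(st[1:],ce[1:]) if 6<s[4]<40 and 205<c[0]<450 and 105<c[1]<340])
d=[]
for a in H:
    for b in H:
        v=b-a;l=np.hypot(*v)
        if .02<l<.1:
            t=np.degrees(np.arctan2(v[1],v[0]));
            if abs(t)<10:d.append(t)
            if abs(t-90)<10:d.append(t-90)
d=np.array(d);m=np.median(d)
for _ in range(3): m=np.median(d[abs(d-m)<2.5])
print('holes',len(H),'yaw',m,d[abs(d-m)<2.5].mean())
# stage radial edges
for n,im,i,c in(('D',D,iD,(357.5,262)),('C',C,iC,(357,177))):
    G=g(im).astype(np.float32)
    for z in(.03,):
        c0=onplane(i,*c,z);pts=[]
        for t in np.radians(np.arange(0,360,4)):
            rs=np.arange(.029,.040,.0004);uv=np.array([proj(i,[c0[0]+r*np.cos(t),c0[1]+r*np.sin(t),z]) for r in rs]).astype(np.float32)
            s=cv2.remap(G,uv[:,0],uv[:,1],cv2.INTER_CUBIC).ravel();gr=np.diff(s);k=np.argmin(gr)
            if gr[k]<-1.0: pts.append([c0[0]+rs[k]*np.cos(t),c0[1]+rs[k]*np.sin(t)])
        pts=np.array(pts,np.float32);print('stage',n,len(pts),circ(pts))
E
```

```text
granD mid z.01/.016/.03/.04 [[0.4537, 0.3302], [0.4548, 0.3303], [0.4573, 0.3307], [0.4591, 0.331]] ang 176.58
granD mid z.01/.016/.03/.04 [[0.4846, 0.2953], [0.4853, 0.2959], [0.4868, 0.2974], [0.4879, 0.2984]] ang 85.4
granD mid z.01/.016/.03/.04 [[0.4505, 0.2658], [0.4516, 0.2668], [0.4542, 0.2691], [0.456, 0.2708]] ang 176.28
granD mid z.01/.016/.03/.04 [[0.419, 0.3002], [0.4206, 0.3007], [0.4241, 0.302], [0.4267, 0.3029]] ang 84.51
granC mid z.01/.016/.03/.04 [[0.4523, 0.335], [0.4534, 0.3338], [0.4559, 0.3309], [0.4578, 0.3289]] ang 176.45
granC mid z.01/.016/.03/.04 [[0.4837, 0.2877], [0.4844, 0.2871], [0.486, 0.2857], [0.4871, 0.2847]] ang 86.67
granC mid z.01/.016/.03/.04 [[0.4491, 0.2721], [0.4502, 0.2717], [0.4529, 0.2708], [0.4548, 0.2701]] ang 176.57
granC mid z.01/.016/.03/.04 [[0.4192, 0.3099], [0.4208, 0.3091], [0.4243, 0.307], [0.4269, 0.3055]] ang 86.54
railC mid z.01/.016/.03/.04 [[0.4538, 0.159], [0.4549, 0.1601], [0.4574, 0.1627], [0.4592, 0.1645]] ang 177.79
railC mid z.01/.016/.03/.04 [[0.4702, 0.0948], [0.4711, 0.0967], [0.4731, 0.1013], [0.4745, 0.1045]] ang 85.4
railC mid z.01/.016/.03/.04 [[0.4443, 0.0409], [0.4455, 0.0435], [0.4483, 0.0497], [0.4503, 0.0541]] ang 176.56
railC mid z.01/.016/.03/.04 [[0.4306, 0.0976], [0.4319, 0.0995], [0.4352, 0.104], [0.4375, 0.1071]] ang 88.58
holes 65 yaw -3.5269768722229173 -3.52896237212983
stage D 61 [0.5802 0.1998 0.0645 0.0701]
stage C 89 [0.5785 0.2004 0.0646 0.0655]
```

Pallet measurements:
- Yaw is −3.5° from the hole grid.
- Granite centre is (0.4556, 0.3003).
- Stage centre is about (0.579, 0.200).
- Rail centre is (0.4516, 0.1043). Its ends give a stop top at z = 0.030 and its floor width agrees at z = 0.016.

I go back over the mat for a second view of the parts.

Emit:
jog_arm(
  steps=[
    [-0.4,0,0,0,0,0],
    [-0.8,0,0,0,0,0],
    [-1,0,0,0,0,0],
    [-1,0,0,0,0,0],
  ],
)

```text
time: 5.35
eef_pos: [0.5355, 0.1732, 0.3029]
ee_rot: [[0.004, 1.0, 0.0], [1.0, -0.004, -0.001], [-0.001, 0.0, -1.0]]
wrist_force: [0.4, 0.6, -0.1]
grip_width: 1.006
grip_force: 0.0
```

Emit:
jog_arm(
  steps=[
    [-0.4,0,0,0,0,0],
    [-0.8,0,0,0,0,0],
    [-1,0,0,0,0,0],
    [-1,0,0,0,0,0],
  ],
)

```text
time: 5.75
eef_pos: [0.5356, 0.0746, 0.3029]
ee_rot: [[0.004, 1.0, 0.0], [1.0, -0.004, -0.0], [-0.0, 0.0, -1.0]]
wrist_force: [0.3, 0.1, 0.2]
grip_width: 1.001
grip_force: 0.0
```

Emit:
jog_arm(
  steps=[
    [-0.4,0,0,0,0,0],
    [-0.8,0,0,0,0,0],
    [-1,0,0,0,0,0],
    [-1,0,0,0,0,0],
  ],
)

```text
time: 6.15
eef_pos: [0.5358, -0.0245, 0.3028]
ee_rot: [[0.003, 1.0, 0.0], [1.0, -0.003, 0.0], [0.0, 0.0, -1.0]]
wrist_force: [0.3, 0.2, 0.5]
grip_width: 0.997
grip_force: 0.0
```

Emit:
jog_arm(
  steps=[
    [-0.4,0,0,0,0,0],
    [-0.8,0,0,0,0,0],
    [-1,0,0,0,0,0],
    [-1,0,0,0,0,0],
  ],
)

```text
time: 6.55
eef_pos: [0.536, -0.124, 0.3027]
ee_rot: [[0.002, 1.0, 0.0], [1.0, -0.002, 0.0], [0.0, 0.0, -1.0]]
wrist_force: [-0.9, 0.0, -0.6]
grip_width: 0.999
grip_force: 0.0
```

Emit:
jog_arm(
  steps=[
    [-0.4,0,0,0,0,0],
    [-0.8,0,0,0,0,0],
    [-1,0,0,0,0,0],
    [-1,0,0,0,0,0],
  ],
)

```text
time: 6.95
eef_pos: [0.5362, -0.2236, 0.3025]
ee_rot: [[0.002, 1.0, 0.0], [1.0, -0.002, 0.0], [0.0, 0.0, -1.0]]
wrist_force: [0.8, 0.2, 0.3]
grip_width: 1.0
grip_force: 0.0
```

Emit:
jog_arm(
  steps=[
    [-0.2,0,0.25,0,0,0],
    [-0.4,0,0.5,0,0,0],
    [-0.4,0,0.5,0,0,0],
    [-0.4,0,0.5,0,0,0],
    [-0.4,0,0.5,0,0,0],
  ],
)

```text
time: 7.45
eef_pos: [0.5364, -0.262, 0.2539]
ee_rot: [[-0.001, 1.0, 0.001], [1.0, 0.001, -0.0], [-0.0, 0.001, -1.0]]
wrist_force: [0.4, 0.6, -0.2]
grip_width: 0.998
grip_force: 0.0
```

```bash
python3 shot.py E
python3 - <<'E'
from meas import *
E,iE=L('E')
pr={n:proj(iE,p).round(0).astype(int) for n,p in dict(ring=(.5414,-.1998,.023),nut=(.458,-.290,.023),gear=(.596,-.3026,.02),shaft=(.632,-.106,.053),bottle=(.475,-.069,.03)).items()}
print(pr)
m=np.hstack([crop(E,*pr['ring'],45,3),crop(E,*pr['shaft'],45,3),]);m2=np.hstack([crop(E,*pr['nut'],45,3),crop(E,*pr['gear'],45,3)])
cv2.imwrite('pics/E2.png',np.vstack([m,m2]))
E
```

```text
[ 0.53545795 -0.19458862  0.41663586] [-0.51 -0.19 -0.09 -0.16 -0.28 -0.22]
{'ring': array([325, 140]), 'nut': array([242, 232]), 'gear': array([377, 243]), 'shaft': array([436,  24]), 'bottle': array([248, -17])}
```

View pics/E2.png

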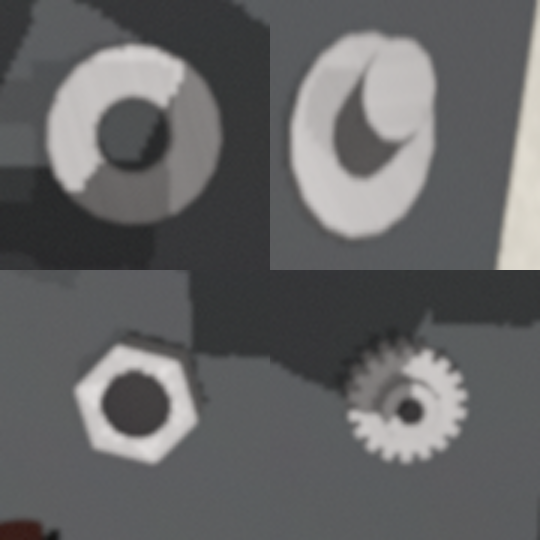

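The crops show the ring, shaft, nut and gear cleanly, with the ring and gear partly shaded. Now to triangulate them.

Run:
```python
from meas import *
E,iE=L('E');D0=pickle.load(open('i0.pkl','rb'));S=cv2.imread('pics/side0.png');iS=D0['side']
f=lambda k:cv2.fitEllipse(k.astype(np.float32))[0]
R=[blob(A,326,174,32,85),blob(E,325,140,35,97),blob(S,273,320,22,105)]
G=[blob(A,372,262,25,130),blob(E,377,243,25,97),blob(S,309,365,16,130)]
N=[blob(A,254,252,28,130),blob(E,242,232,28,130),blob(S,232,368,18,130)]
for n,K in(('ring',R),('gear',G),('nut',N)):
    I=(iA,iE,iS)
    print(n,circ(up(iA,K[0],.023)),circ(up(iE,K[1],.023)),circ(up(iS,K[2],.023)),'AES',tri([ray(i,*f(k)) for i,k in zip(I,K)]).round(4),'AS',tri([ray(i,*f(k)) for i,k in zip(I[::2],K[::2])]).round(4))
P=up(iE,N[1],.023);h=cv2.convexHull(P);ap=cv2.approxPolyDP(h,.005,True).reshape(-1,2);M=cv2.moments(h);print('nutE',M['m10']/M['m00'],M['m01']/M['m00'],[round(float(np.degrees(np.arctan2(*(b-a)[::-1]))%60),1) for a,b in zip(ap,np.roll(ap,-1,0))])
g=lambda i:cv2.cvtColor(i,cv2.COLOR_BGR2GRAY)
# shaft stem top in A,E ,B: bright disc after threshold
for n,im,i,u,v in(('A',A,iA,410,83),('B',B,iB,408,168)):
    cv2.imwrite(f'pics/s{n}.png',crop(im,u,v,40,8)[:600])
cv2.imwrite('pics/sAB.png',np.hstack([crop(A,410,83,40,5),crop(B,408,168,40,5)]))
```

```text
ring [ 0.5412 -0.1999  0.0547  0.0556] [ 0.5405 -0.1989  0.0539  0.0562] [ 0.5405 -0.2029  0.0556  0.0571] AES [ 0.5408 -0.1993  0.0168] AS [ 0.5409 -0.2     0.0176]
gear [ 0.5954 -0.3013  0.039   0.0391] [ 0.5959 -0.3023  0.0402  0.0423] [ 0.595  -0.3066  0.0353  0.0355] AES [ 0.5962 -0.3034  0.0167] AS [ 0.5959 -0.3033  0.0163]
nut [ 0.4582 -0.2901  0.0396  0.0397] [ 0.4582 -0.29    0.0395  0.0397] [ 0.4579 -0.2916  0.0367  0.0373] AES [ 0.4577 -0.2905  0.0204] AS [ 0.4577 -0.2906  0.0206]
nutE 0.45821314241016 -0.28999171469034235 [44.1, 41.4, 33.8, 45.0, 41.0, 31.2]
```

View pics/sAB.png

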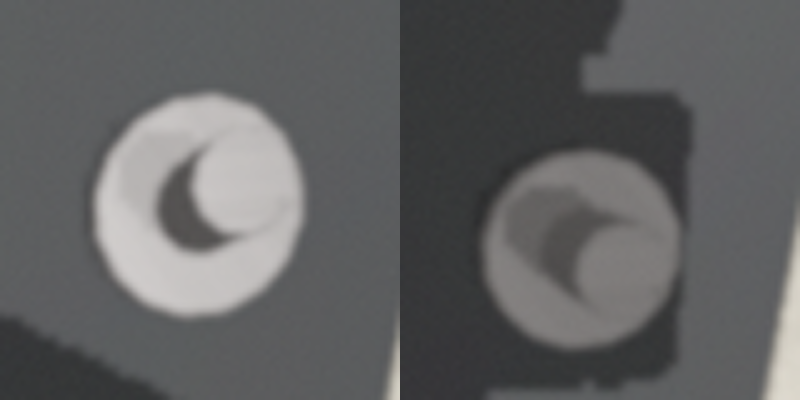

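A and B show the shaft's flange around (410,84) and (404,178), with the stem top at (419,79) and (413,181). The heights agree with the text. Next I move over the ring.

Emit:
jog_arm(
  steps=[
    [0.3,0.02,0.33,0,0,0],
    [0.62,0.05,0.67,0,0,0],
    [0.62,0.05,1,0,0,0],
    [0.62,0.05,1,0,0,0],
  ],
)

```text
time: 7.9
eef_pos: [0.5385, -0.199, 0.15]
ee_rot: [[-0.002, 1.0, -0.006], [1.0, 0.002, 0.002], [0.002, -0.006, -1.0]]
wrist_force: [-0.2, -0.4, -0.8]
grip_width: 1.003
grip_force: 0.0
```

Emit:
jog_arm(
  steps=[
    [0,0,0.4,0,0,0],
    [0,0,0.8,0,0,0],
    [0,0,0.9,0,0,0],
    [0,0,0.9,0,0,0],
    [0,0,0.9,0,0,0],
  ],
)

```text
time: 8.4
eef_pos: [0.542, -0.2022, 0.0648]
ee_rot: [[0.0, 1.0, 0.003], [1.0, -0.0, -0.001], [-0.001, 0.003, -1.0]]
wrist_force: [-0.0, 0.1, 0.4]
grip_width: 1.004
grip_force: 0.0
```

Run:
```python
from meas import *
f=lambda k:cv2.fitEllipse(k.astype(np.float32))[0]
st=tri([ray(iA,419,79.4),ray(iB,413.4,181)]);print('stem top',st.round(4))
for z in(.053,):print(onplane(iA,419,79.4,z),onplane(iB,413.4,181,z))
print('flange A',circ(up(iA,blob(A,410,84,26,115),.013)),'B',circ(up(iB,blob(B,405,178,21,76),.013)))
E,iE=L('E')
for im,i,u,v,lo in((A,iA,254,252,130),(E,iE,242,232,130),(A,iA,254,252,115)):
    P=cv2.convexHull(up(i,blob(im,u,v,28,lo),.023)).reshape(-1,2);M=cv2.moments(P);c=np.array([M['m10'],M['m01']])/M['m00']
    t=np.linspace(0,2*np.pi,721)[:-1];h=np.array([(P-c)@[np.cos(a),np.sin(a)] for a in t]).max(1)
    w=[h[k]+h[(k+360)%720] for k in range(720)];ph=np.angle(np.sum((-np.array(w))*np.exp(-6j*t)))  # min width at normals
    print('nut',c.round(4),'normal deg mod60',round(float(np.degrees(-ph/6)%60),2),round(min(w),4),round(max(w),4))
```

```text
stem top [ 0.6324 -0.1052  0.0474]
[ 0.63067432 -0.10590644  0.053     ] [ 0.63141737 -0.10456954  0.053     ]
flange A [ 0.6301 -0.1054  0.0449  0.045 ] B [ 0.6325 -0.1059  0.0463  0.0509]
nut [ 0.4582 -0.29  ] normal deg mod60 15.04 0.0378 0.0426
nut [ 0.4582 -0.29  ] normal deg mod60 14.64 0.0378 0.0425
nut [ 0.4582 -0.2901] normal deg mod60 15.05 0.0386 0.0435
```

Emit:
jog_arm(
  steps=[
    [0.02,0,0.2,0,0,0],
    [0.02,0,0.4,0,0,0],
    [0.02,0,0.55,0,0,0],
    [0.02,0,0.55,0,0,0],
    [0.02,0,0.55,0,0,0],
  ],
)

```text
time: 8.9
eef_pos: [0.5412, -0.1998, 0.0086]
ee_rot: [[0.0, 1.0, 0.001], [1.0, -0.0, -0.0], [-0.0, 0.001, -1.0]]
wrist_force: [-0.1, 0.4, 0.3]
grip_width: 1.0
grip_force: 0.0
```

Emit:
jog_arm(
  steps=[
    [0,0,0,0,0,0],
    [0,0,0,0,0,0],
    [0,0,0,0,0,0],
    [0,0,0,0,0,0],
    [0,0,0,0,0,0],
    [0,0,0,0,0,0],
  ],
  gripper=-1,
)

```text
time: 9.5
eef_pos: [0.5409, -0.1996, 0.008]
ee_rot: [[0.0, 1.0, 0.001], [1.0, -0.0, -0.0], [-0.0, 0.001, -1.0]]
wrist_force: [-0.9, -0.1, 4.1]
grip_width: 0.637
grip_force: 30.0
```

Ring gripped at 56.1 mm. I lift it and carry it to a view of the stage.

Emit:
jog_arm(
  steps=[
    [0,0,-0.2,0,0,0],
    [0,0,-0.5,0,0,0],
    [0,0,-0.9,0,0,0],
    [0,0,-1,0,0,0],
    [0,0,-1,0,0,0],
  ],
)

```text
time: 10.0
eef_pos: [0.5413, -0.1998, 0.1087]
ee_rot: [[0.0, 1.0, 0.003], [1.0, -0.0, -0.001], [-0.001, 0.003, -1.0]]
wrist_force: [-0.8, -0.1, -2.9]
grip_width: 0.642
grip_force: 30.0
```

Emit:
jog_arm(
  steps=[
    [0.25,0.1,0,0,0,0],
    [0.55,0.2,0,0,0,0],
    [0.85,0.38,0,0,0,0],
    [1,0.38,0,0,0,0],
    [1,0.38,0,0,0,0],
  ],
)

```text
time: 10.5
eef_pos: [0.577, -0.0974, 0.1054]
ee_rot: [[-0.003, 1.0, -0.004], [1.0, 0.003, 0.001], [0.001, -0.004, -1.0]]
wrist_force: [-0.7, 0.1, -3.3]
grip_width: 0.638
grip_force: 30.0
```

Emit:
jog_arm(
  steps=[
    [0.3,0,0,0,0,0],
    [0.65,0,0,0,0,0],
    [1,0,0,0,0,0],
    [1,0,0,0,0,0],
  ],
)

```text
time: 10.9
eef_pos: [0.5771, 0.0027, 0.1064]
ee_rot: [[-0.002, 1.0, -0.003], [1.0, 0.002, 0.0], [0.0, -0.003, -1.0]]
wrist_force: [-0.4, -0.2, -3.5]
grip_width: 0.638
grip_force: 30.0
```

Emit:
jog_arm(
  steps=[
    [0.3,0,-0.2,0,0,0],
    [0.65,0,-0.4,0,0,0],
    [1,0,-0.4,0,0,0],
    [1,0,-0.4,0,0,0],
    [1,0,-0.4,0,0,0],
    [1,0,-0.4,0,0,0],
    [1,0,-0.4,0,0,0],
  ],
)

```text
time: 11.6
eef_pos: [0.5782, 0.099, 0.147]
ee_rot: [[0.002, 1.0, -0.001], [1.0, -0.002, -0.0], [-0.0, -0.001, -1.0]]
wrist_force: [-0.2, -0.3, -3.3]
grip_width: 0.637
grip_force: 30.0
```

```bash
python3 shot.py F;python3 - <<'E'
from meas import *
F,iF=L('F');p=proj(iF,[.579,.2003,.03]);print(p,env.observe()['eef_pos'])
G=cv2.cvtColor(F,cv2.COLOR_BGR2GRAY).astype(np.float32);c0=np.array([.579,.2003])
for it in range(4):
    pts=[]
    for t in np.radians(np.arange(0,360,3)):
        rs=np.arange(.0295,.0375,.0003);uv=np.array([proj(iF,[c0[0]+r*np.cos(t),c0[1]+r*np.sin(t),.03]) for r in rs]).astype(np.float32)
        s=cv2.remap(G,uv[:,0],uv[:,1],cv2.INTER_CUBIC).ravel();gr=np.diff(s);k=np.argmin(gr)
        if gr[k]<-2: pts.append([c0[0]+rs[k]*np.cos(t),c0[1]+rs[k]*np.sin(t)])
    pts=np.array(pts,np.float32);e=circ(pts);print(len(pts),e);c0=e[:2]
d=F.copy()
for q in pts: cv2.circle(d,tuple(int(x) for x in proj(iF,[*q,.03])),1,(0,0,255),-1)
u,v=p.astype(int);cv2.imwrite('pics/F2.png',np.vstack([crop(d,u,v,100,3)]))
E
```

```text
[0.57780895 0.16636281 0.30978164] [ 0.37 -0.2  -0.18  0.13  0.05  0.19]
[321.37953241  80.64888956] [0.57828215 0.0990817  0.14714274]
116 [0.5789 0.2002 0.0654 0.0655]
116 [0.5788 0.2002 0.0655 0.0656]
115 [0.5789 0.2001 0.0655 0.0656]
116 [0.5789 0.2002 0.0654 0.0656]
```

View pics/F2.png

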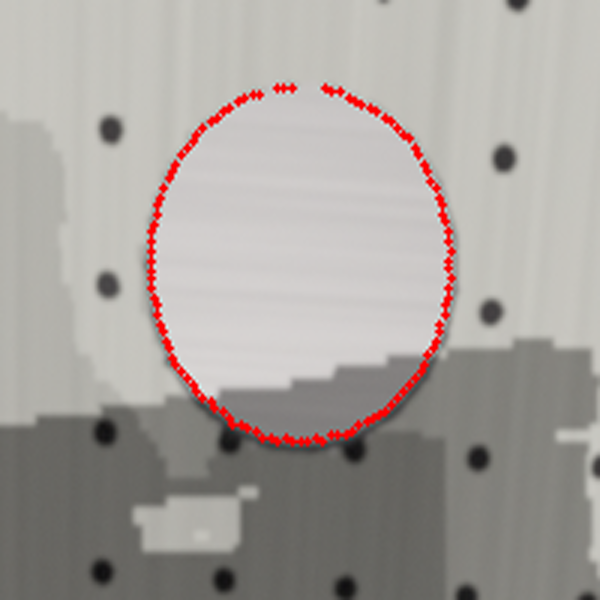

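The fitted rim sits exactly on the stage edge, giving a centre of (0.5789, 0.2002). I bring the ring over it.

Emit:
jog_arm(
  steps=[
    [0.3,0,0,0,0,0],
    [0.65,0.01,0.2,0,0,0],
    [1,0.01,0.5,0,0,0],
    [1,0.01,0.8,0,0,0],
    [1,0.01,0.9,0,0,0],
    [1,0.01,0.9,0,0,0],
    [1,0.01,0.9,0,0,0],
    [1,0.01,0.9,0,0,0],
  ],
)

```text
time: 12.45
eef_pos: [0.5808, 0.2, 0.0593]
ee_rot: [[0.001, 1.0, 0.002], [1.0, -0.001, 0.001], [0.001, 0.002, -1.0]]
wrist_force: [-0.0, -0.8, -2.3]
grip_width: 0.642
grip_force: 30.0
```

Emit:
jog_arm(
  steps=[
    [0,0,0.1,0,0,0],
    [0,0,0.15,0,0,0],
    [0,0,0.18,0,0,0],
    [0,0,0.18,0,0,0],
    [0,0,0.18,0,0,0],
  ],
)

```text
time: 12.95
eef_pos: [0.5795, 0.2006, 0.0396]
ee_rot: [[0.0, 1.0, -0.0], [1.0, -0.0, -0.0], [-0.0, -0.0, -1.0]]
wrist_force: [1.0, 0.7, -3.0]
grip_width: 0.636
grip_force: 30.0
```

Emit:
jog_arm(
  steps=[
    [0,-0.005,0.02,0,0,0],
    [0,-0.005,0.035,0,0,0],
    [0,-0.005,0.045,0,0,0],
    [0,-0.005,0.045,0,0,0],
  ],
)

```text
time: 13.35
eef_pos: [0.5791, 0.2006, 0.0351]
ee_rot: [[0.0, 1.0, 0.0], [1.0, -0.0, -0.0], [-0.0, 0.0, -1.0]]
wrist_force: [0.1, 0.4, -3.6]
grip_width: 0.641
grip_force: 30.0
```

Emit:
jog_arm(
  steps=[
    [0,-0.005,0,0,0,0],
    [0,-0.005,0,0,0,0],
    [0,-0.005,0,0,0,0],
    [0,-0.005,0,0,0,0],
    [0,-0.005,0,0,0,0],
  ],
  gripper=1,
)

```text
time: 13.85
eef_pos: [0.5787, 0.2006, 0.0353]
ee_rot: [[0.0, 1.0, 0.0], [1.0, -0.0, 0.0], [0.0, 0.0, -1.0]]
wrist_force: [0.1, -0.3, 0.2]
grip_width: 0.994
grip_force: 0.0
```

Released. I rise, back off and check the ring on the stage.

Emit:
jog_arm(
  steps=[
    [0,0,-0.2,0,0,0],
    [0,0,-0.6,0,0,0],
    [0,0,-1,0,0,0],
    [0,0,-1,0,0,0],
  ],
)

```text
time: 14.25
eef_pos: [0.5821, 0.2017, 0.1407]
ee_rot: [[0.0, 1.0, 0.009], [1.0, -0.0, 0.003], [0.003, 0.009, -1.0]]
wrist_force: [0.7, 1.6, 0.4]
grip_width: 0.995
grip_force: 0.0
```

Emit:
jog_arm(
  steps=[
    [-0.4,0,-0.3,0,0,0],
    [-0.8,0,-0.6,0,0,0],
    [-1,0,-0.6,0,0,0],
    [-1,0,-0.6,0,0,0],
    [-1,0,-0.6,0,0,0],
    [-1,0,-0.6,0,0,0],
    [-1,0,-0.6,0,0,0],
  ],
)

```text
time: 14.95
eef_pos: [0.5781, 0.1015, 0.1943]
ee_rot: [[-0.001, 1.0, -0.001], [1.0, 0.001, -0.0], [-0.0, -0.001, -1.0]]
wrist_force: [-0.4, -0.2, -0.1]
grip_width: 0.998
grip_force: 0.0
```

```bash
cat >> meas.py <<'E'
def rim(im,i,c0,z,r0,r1,sgn=-1,th=2,n=3,med=False):
    G=cv2.cvtColor(im,cv2.COLOR_BGR2GRAY).astype(np.float32);c0=np.array(c0)
    for it in range(n):
        pts=[]
        for t in np.radians(np.arange(0,360,3)):
            rs=np.arange(r0,r1,.0003);uv=np.array([proj(i,[c0[0]+r*np.cos(t),c0[1]+r*np.sin(t),z]) for r in rs]).astype(np.float32)
            s=cv2.remap(G,uv[:,0],uv[:,1],cv2.INTER_CUBIC).ravel();gr=sgn*np.diff(s);k=np.argmax(gr)
            if gr[k]>th: pts.append([c0[0]+rs[k]*np.cos(t),c0[1]+rs[k]*np.sin(t)])
        pts=np.array(pts,np.float32);e=circ(pts);c0=e[:2]
    return e,pts
E
python3 shot.py G;python3 - <<'E'
from meas import *
F,iF=L('G')
e,p=rim(F,iF,[.5789,.2002],.05,.0245,.031);e2,p2=rim(F,iF,[.5789,.2002],.05,.009,.015,1,2);print(e,len(p),e2,len(p2))
d=F.copy()
for q in [*p,*p2]: cv2.circle(d,tuple(int(x) for x in proj(iF,[*q,.05])),0,(0,0,255),-1)
u,v=proj(iF,[.579,.2003,.05]).astype(int);print(u,v);cv2.imwrite('pics/G2.png',crop(d,u,v,80,4)[:600])
E
```

```text
[0.57759335 0.16887202 0.35712905] [-0.13 -0.17 -0.1  -0.11  0.08  0.02]
[0.5795 0.2015 0.0545 0.0587] 119 [0.5784 0.1998 0.0246 0.0247] 120
321 89
```

View pics/G2.png

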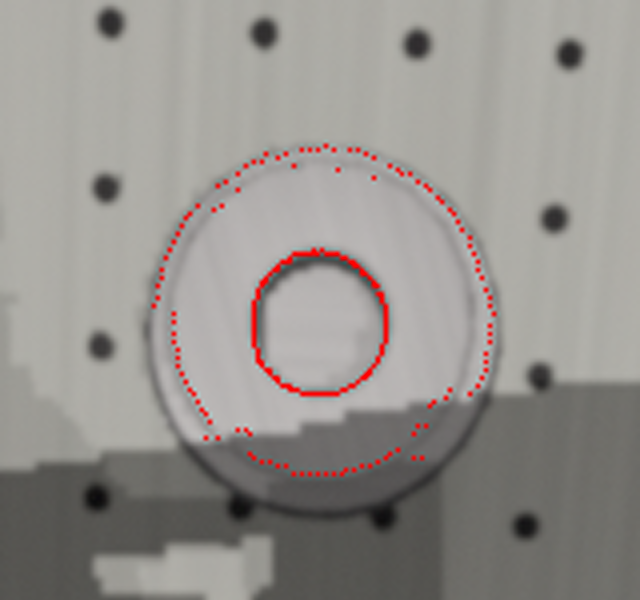

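The hole fit gives the ring centre at (0.5784, 0.1998), within about 0.6 mm of the stage centre. Next is the shaft.

Emit:
jog_arm(
  steps=[
    [-0.35,0.2,0,0,0,0],
    [-0.75,0.4,0,0,0,0],
    [-1,0.53,0,0,0,0],
    [-1,0.53,0,0,0,0],
  ],
)

```text
time: 15.4
eef_pos: [0.633, -0.0017, 0.1947]
ee_rot: [[0.002, 1.0, 0.001], [1.0, -0.002, -0.001], [-0.001, 0.001, -1.0]]
wrist_force: [-0.4, 0.6, -0.2]
grip_width: 1.002
grip_force: 0.0
```

Emit:
jog_arm(
  steps=[
    [-0.35,0,0,0,0,0],
    [-0.75,0,0.2,0,0,0],
    [-1,0,0.6,0,0,0],
    [-1,0,0.9,0,0,0],
    [-1,0,0.9,0,0,0],
    [-1,0,0.9,0,0,0],
    [-1,0,0.9,0,0,0],
  ],
)

```text
time: 16.1
eef_pos: [0.6328, -0.0984, 0.1069]
ee_rot: [[-0.001, 1.0, 0.002], [1.0, 0.001, -0.0], [-0.0, 0.002, -1.0]]
wrist_force: [0.7, -1.0, 0.7]
grip_width: 1.002
grip_force: 0.0
```

Emit:
jog_arm(
  steps=[
    [-0.06,-0.02,0.25,0,0,0],
    [-0.06,-0.02,0.5,0,0,0],
    [-0.06,-0.02,0.75,0,0,0],
    [-0.06,-0.02,0.85,0,0,0],
    [-0.06,-0.02,0.85,0,0,0],
    [-0.06,-0.02,0.85,0,0,0],
  ],
)

```text
time: 16.7
eef_pos: [0.6307, -0.1053, 0.0217]
ee_rot: [[-0.0, 1.0, 0.002], [1.0, 0.0, -0.0], [-0.0, 0.002, -1.0]]
wrist_force: [-0.3, -0.0, 0.4]
grip_width: 1.003
grip_force: 0.0
```

Emit:
jog_arm(
  steps=[
    [0,0,0,0,0,0],
    [0,0,0,0,0,0],
    [0,0,0,0,0,0],
    [0,0,0,0,0,0],
    [0,0,0,0,0,0],
    [0,0,0,0,0,0],
    [0,0,0,0,0,0],
    [0,0,0,0,0,0],
    [0,0,0,0,0,0],
  ],
  gripper=-1,
)

```text
time: 17.6
eef_pos: [0.6297, -0.1055, 0.0202]
ee_rot: [[0.0, 1.0, 0.0], [1.0, -0.0, -0.0], [-0.0, 0.0, -1.0]]
wrist_force: [0.2, 0.5, -2.0]
grip_width: 0.226
grip_force: 30.4
```

The shaft stem is gripped at 19.9 mm. I lift it and carry it to the ring.

Emit:
jog_arm(
  steps=[
    [0,0,-0.2,0,0,0],
    [0,0,-0.6,0,0,0],
    [0,0,-1,0,0,0],
    [0,0,-1,0,0,0],
    [0,0,-1,0,0,0],
  ],
)

```text
time: 18.1
eef_pos: [0.6298, -0.1055, 0.1208]
ee_rot: [[0.0, 1.0, 0.001], [1.0, -0.0, -0.0], [-0.0, 0.001, -1.0]]
wrist_force: [-0.5, -0.1, -1.8]
grip_width: 0.221
grip_force: 30.0
```

Emit:
jog_arm(
  steps=[
    [0.25,-0.1,0,0,0,0],
    [0.6,-0.3,-0.05,0,0,0],
    [0.95,-0.51,-0.1,0,0,0],
    [1,-0.51,-0.1,0,0,0],
  ],
)

```text
time: 18.5
eef_pos: [0.5743, -0.0027, 0.1282]
ee_rot: [[-0.002, 1.0, -0.006], [1.0, 0.002, 0.001], [0.001, -0.006, -1.0]]
wrist_force: [-0.1, -1.0, -2.6]
grip_width: 0.22
grip_force: 30.0
```

Emit:
jog_arm(
  steps=[
    [0.3,0,0,0,0,0],
    [0.65,0,0,0,0,0],
    [1,0,0,0,0,0],
    [1,0,0,0,0,0],
  ],
)

```text
time: 18.9
eef_pos: [0.578, 0.0974, 0.1285]
ee_rot: [[-0.003, 1.0, -0.002], [1.0, 0.003, 0.0], [0.0, -0.002, -1.0]]
wrist_force: [0.2, 0.0, -1.9]
grip_width: 0.219
grip_force: 30.0
```

Emit:
jog_arm(
  steps=[
    [0.3,0,0,0,0,0],
    [0.65,0,0,0,0,0],
    [1,0,0,0,0,0],
    [1,0,0,0,0,0],
    [1,0,0,0,0,0],
    [1,0,0,0,0,0],
    [1,0,0,0,0,0],
  ],
)

```text
time: 19.6
eef_pos: [0.5785, 0.1931, 0.1297]
ee_rot: [[0.002, 1.0, -0.001], [1.0, -0.002, -0.001], [-0.001, -0.001, -1.0]]
wrist_force: [-0.4, -0.9, -1.8]
grip_width: 0.225
grip_force: 30.0
```

Emit:
jog_arm(
  steps=[
    [0.06,0,0.15,0,0,0],
    [0.06,0,0.3,0,0,0],
    [0.06,0,0.45,0,0,0],
    [0.06,0,0.5,0,0,0],
    [0.06,0,0.5,0,0,0],
    [0.06,0,0.5,0,0,0],
    [0.06,0,0.5,0,0,0],
  ],
)

```text
time: 20.3
eef_pos: [0.5791, 0.2007, 0.0807]
ee_rot: [[0.0, 1.0, 0.001], [1.0, -0.0, 0.0], [0.0, 0.001, -1.0]]
wrist_force: [0.5, -0.1, -1.4]
grip_width: 0.22
grip_force: 30.0
```

Emit:
jog_arm(
  steps=[
    [-0.005,-0.005,0.05,0,0,0],
    [-0.005,-0.005,0.1,0,0,0],
    [-0.005,-0.005,0.125,0,0,0],
    [-0.005,-0.005,0.125,0,0,0],
    [-0.005,-0.005,0.125,0,0,0],
  ],
)

```text
time: 20.8
eef_pos: [0.578, 0.2, 0.0676]
ee_rot: [[0.0, 1.0, -0.0], [1.0, -0.0, -0.0], [-0.0, -0.0, -1.0]]
wrist_force: [0.7, 0.2, -2.2]
grip_width: 0.22
grip_force: 30.0
```

Emit:
jog_arm(
  steps=[
    [0,0.005,0.006,0,0,0],
    [0,0.005,0.006,0,0,0],
  ],
)

```text
time: 21.0
eef_pos: [0.5786, 0.2, 0.0671]
ee_rot: [[0.0, 1.0, -0.0], [1.0, -0.0, 0.0], [0.0, -0.0, -1.0]]
wrist_force: [0.0, 0.6, -0.8]
grip_width: 0.219
grip_force: 30.0
```

Emit:
jog_arm(
  steps=[
    [0,0,0,0,0,0],
    [0,0,0,0,0,0],
    [0,0,0,0,0,0],
    [0,0,0,0,0,0],
    [0,0,0,0,0,0],
    [0,0,0,0,0,0],
  ],
  gripper=1,
)

```text
time: 21.6
eef_pos: [0.5786, 0.2, 0.0671]
ee_rot: [[0.0, 1.0, 0.0], [1.0, -0.0, 0.0], [0.0, 0.0, -1.0]]
wrist_force: [0.6, 0.0, 0.4]
grip_width: 0.725
grip_force: 0.0
```

Emit:
jog_arm(
  steps=[
    [0,0,-0.1,0,0,0],
    [0,0,-0.4,0,0,0],
    [0,0,-0.8,0,0,0],
    [0,0,-1,0,0,0],
    [0,0,-1,0,0,0],
  ],
)

```text
time: 22.1
eef_pos: [0.5808, 0.2008, 0.1712]
ee_rot: [[0.0, 1.0, 0.007], [1.0, -0.0, 0.002], [0.002, 0.007, -1.0]]
wrist_force: [0.6, -1.1, 0.3]
grip_width: 1.0
grip_force: 0.0
```

Emit:
jog_arm(
  steps=[
    [-0.4,0,-0.3,0,0,0],
    [-0.8,0,-0.6,0,0,0],
    [-1,0,-0.6,0,0,0],
    [-1,0,-0.6,0,0,0],
    [-1,0,-0.6,0,0,0],
    [-1,0,-0.6,0,0,0],
    [-1,0,-0.6,0,0,0],
  ],
)

```text
time: 22.8
eef_pos: [0.5781, 0.101, 0.2262]
ee_rot: [[-0.001, 1.0, -0.001], [1.0, 0.001, -0.0], [-0.0, -0.001, -1.0]]
wrist_force: [-0.3, -0.2, -0.5]
grip_width: 1.005
grip_force: 0.0
```

```bash
python3 shot.py H;python3 - <<'E'
from meas import *
F,iF=L('H')
print(env.observe()['eef_pos'])
a=proj(iF,[.5785,.2,.1]);b=proj(iF,[.5785,.2,.06])
for z,r0,r1,s in((.1,.007,.0125,-1),(.06,.019,.025,-1),(.05,.0255,.0305,-1)):
    print(z,rim(F,iF,[.5785,.2],z,r0,r1,s)[0])
u,v=((a+b)/2).astype(int);v=max(v,80);cv2.imwrite('pics/H2.png',crop(F,u,v,80,4)[:600])
E
```

```text
[0.57758007 0.16836453 0.38893427] [-0.11 -0.2  -0.11 -0.06  0.01 -0.05]
[0.57817761 0.10096374 0.22627476]
0.1 [0.5779 0.1997 0.0177 0.0185]
0.06 [0.579  0.2032 0.0429 0.0464]
0.05 [0.5781 0.2028 0.0534 0.0568]
```

View pics/H2.png

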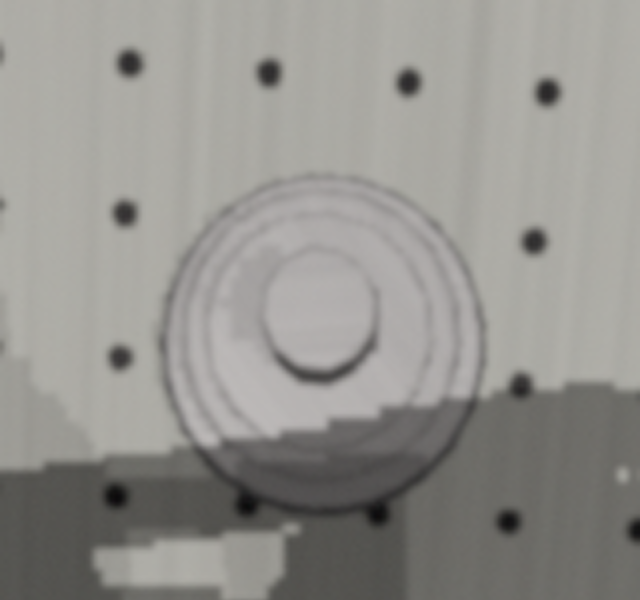

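The picture shows shaft, ring and stage concentric, with the stem top at (320,315) and measured at (0.578, 0.1997). Next is the nut.

Emit:
jog_arm(
  steps=[
    [-0.4,-0.2,0,0,0,0],
    [-0.8,-0.5,0,0,0,0],
    [-1,-0.6,0,0,0,0],
    [-1,-0.6,0,0,0,0],
  ],
)

```text
time: 23.25
eef_pos: [0.5171, -0.0012, 0.2268]
ee_rot: [[0.002, 1.0, -0.001], [1.0, -0.002, -0.0], [-0.0, -0.001, -1.0]]
wrist_force: [0.0, 0.5, 0.2]
grip_width: 1.001
grip_force: 0.0
```

Emit:
jog_arm(
  steps=[
    [-0.4,-0.2,0,0,0,0],
    [-0.8,-0.5,0,0,0,0],
    [-1,-0.6,0,0,0,0],
    [-1,-0.6,0,0,0,0],
  ],
)

```text
time: 23.65
eef_pos: [0.4583, -0.1008, 0.2271]
ee_rot: [[0.002, 1.0, 0.0], [1.0, -0.002, -0.0], [-0.0, 0.0, -1.0]]
wrist_force: [0.6, 0.4, -0.5]
grip_width: 1.0
grip_force: 0.0
```

Emit:
jog_arm(
  steps=[
    [-0.4,0,0,0,0,0],
    [-0.8,0,0.2,0,0,0],
    [-1,0,0.5,0,0,0],
    [-1,0,0.5,0,0,0],
  ],
)

```text
time: 24.05
eef_pos: [0.4583, -0.1999, 0.1741]
ee_rot: [[0.002, 1.0, -0.004], [1.0, -0.002, 0.002], [0.002, -0.004, -1.0]]
wrist_force: [-0.1, 0.4, 0.8]
grip_width: 1.0
grip_force: 0.0
```

Emit:
jog_arm(
  steps=[
    [-0.4,0,0.2,0,0,-0.15],
    [-0.8,0,0.5,0,0,-0.331],
    [-0.91,0,0.9,0,0,-0.331],
    [-0.91,0,0.95,0,0,-0.331],
    [-0.91,0,0.95,0,0,-0.331],
    [-0.91,0,0.95,0,0,-0.331],
    [-0.91,0,0.95,0,0,-0.331],
  ],
)

```text
time: 24.75
eef_pos: [0.46, -0.2904, 0.0841]
ee_rot: [[-0.258, 0.966, 0.003], [0.966, 0.258, -0.001], [-0.002, 0.002, -1.0]]
wrist_force: [-0.3, -0.3, 1.0]
grip_width: 0.996
grip_force: 0.0
```

Emit:
jog_arm(
  steps=[
    [0,0,0.25,0,0,0],
    [0,0,0.45,0,0,0],
    [0,0,0.45,0,0,0],
    [0,0,0.45,0,0,0],
    [0,0,0.45,0,0,0],
  ],
)

```text
time: 25.25
eef_pos: [0.4595, -0.2913, 0.0386]
ee_rot: [[-0.257, 0.966, 0.002], [0.966, 0.257, -0.001], [-0.002, 0.002, -1.0]]
wrist_force: [0.0, 0.5, -0.0]
grip_width: 0.998
grip_force: 0.0
```

Emit:
jog_arm(
  steps=[
    [0.01,-0.005,0.15,0,0,0],
    [0.01,-0.005,0.3,0,0,0],
    [0.01,-0.005,0.3,0,0,0],
    [0.01,-0.005,0.3,0,0,0],
    [0.01,-0.005,0.3,0,0,0],
  ],
)

```text
time: 25.75
eef_pos: [0.458, -0.2903, 0.0075]
ee_rot: [[-0.257, 0.966, 0.0], [0.966, 0.257, -0.0], [-0.0, 0.0, -1.0]]
wrist_force: [0.2, -1.2, -0.0]
grip_width: 0.997
grip_force: 0.0
```

Emit:
jog_arm(
  steps=[
    [0,0,0,0,0,0],
    [0,0,0,0,0,0],
    [0,0,0,0,0,0],
    [0,0,0,0,0,0],
    [0,0,0,0,0,0],
    [0,0,0,0,0,0],
    [0,0,0,0,0,0],
    [0,0,0,0,0,0],
  ],
  gripper=-1,
)

```text
time: 26.55
eef_pos: [0.4578, -0.2901, 0.0071]
ee_rot: [[-0.257, 0.966, 0.0], [0.966, 0.257, -0.0], [-0.0, 0.0, -1.0]]
wrist_force: [-0.0, -0.4, 0.2]
grip_width: 0.41
grip_force: 30.0
```

Nut gripped across its flats at 36.1 mm. I carry it toward the rail, turning it square to the rail on the way.

Emit:
jog_arm(
  steps=[
    [0,0,-0.2,0,0,0],
    [0,0,-0.6,0,0,0.14],
    [0,0,-1,0,0,0.28],
    [0,0,-1,0,0,0.409],
    [0,0,-1,0,0,0.409],
    [0,0,-1,0,0,0.409],
  ],
)

```text
time: 27.15
eef_pos: [0.4572, -0.2897, 0.1066]
ee_rot: [[0.059, 0.998, -0.001], [0.998, -0.059, 0.001], [0.001, -0.001, -1.0]]
wrist_force: [-0.6, 0.1, -1.1]
grip_width: 0.408
grip_force: 30.0
```

Emit:
jog_arm(
  steps=[
    [0.3,-0.02,-0.1,0,0,0],
    [0.65,-0.05,-0.2,0,0,0],
    [1,-0.08,-0.4,0,0,0],
    [1,-0.08,-0.4,0,0,0],
  ],
)

```text
time: 27.55
eef_pos: [0.4553, -0.1869, 0.1474]
ee_rot: [[0.056, 0.998, -0.001], [0.998, -0.056, 0.001], [0.001, -0.001, -1.0]]
wrist_force: [0.1, 0.5, -1.0]
grip_width: 0.407
grip_force: 30.0
```

Emit:
jog_arm(
  steps=[
    [0.3,-0.02,0,0,0,0],
    [0.65,-0.05,0,0,0,0],
    [1,-0.08,0,0,0,0],
    [1,-0.08,0,0,0,0],
  ],
)

```text
time: 27.95
eef_pos: [0.4527, -0.087, 0.1457]
ee_rot: [[0.057, 0.998, -0.003], [0.998, -0.057, 0.001], [0.001, -0.003, -1.0]]
wrist_force: [0.6, -0.9, -1.1]
grip_width: 0.409
grip_force: 30.0
```

Emit:
jog_arm(
  steps=[
    [0.3,-0.02,0,0,0,0],
    [0.65,-0.05,0,0,0,0],
    [0.93,-0.07,0,0,0,0],
    [0.93,-0.07,0,0,0,0],
    [0.93,-0.07,0,0,0,0],
    [0.93,-0.07,0,0,0,0],
    [0.93,-0.07,0,0,0,0],
  ],
)

```text
time: 28.65
eef_pos: [0.4528, 0.0027, 0.1468]
ee_rot: [[0.062, 0.998, -0.0], [0.998, -0.062, -0.0], [-0.0, -0.0, -1.0]]
wrist_force: [-0.2, 0.8, -1.6]
grip_width: 0.409
grip_force: 30.0
```

```bash
python3 shot.py J;python3 - <<'E'
from meas import *
J,iJ=L('J');o=env.observe();print(o['eef_pos'],o['ee_rot'][:,0])
y=np.radians(-3.5);R=np.array([[np.cos(y),-np.sin(y)],[np.sin(y),np.cos(y)]]);c=np.array([.4516,.1043])
d=J.copy()
def L3(a,b,z,col=(0,0,255)):
    p,q=[tuple(int(round(t)) for t in proj(iJ,[*(c+R@np.array(w)),z])) for w in(a,b)];cv2.line(d,p,q,col,1)
for s in(-1,1):
    L3((s*.02,-.055),(s*.02,.055),.016);L3((-.02,s*.045),(.02,s*.045),.016);L3((-.02,s*.055),(.02,s*.055),.03,(0,255,0));L3((-.02,s*.045),(.02,s*.045),.03,(0,255,0))
u,v=proj(iJ,[*c,.016]).astype(int);print(u,v)
m=lambda x:cv2.resize(x[max(0,v-110):v+110,u-65:u+65],(390,600))
cv2.imwrite('pics/J2.png',np.hstack([m(J),m(d)]))
E
```

```text
[0.45637488 0.069913   0.30960298] [ 0.23 -0.12  0.13 -0.1   0.06  0.2 ]
[0.45280598 0.0027655  0.14690351] [ 6.25576117e-02  9.98041348e-01 -1.10963510e-04]
309 83
```

View pics/J2.png

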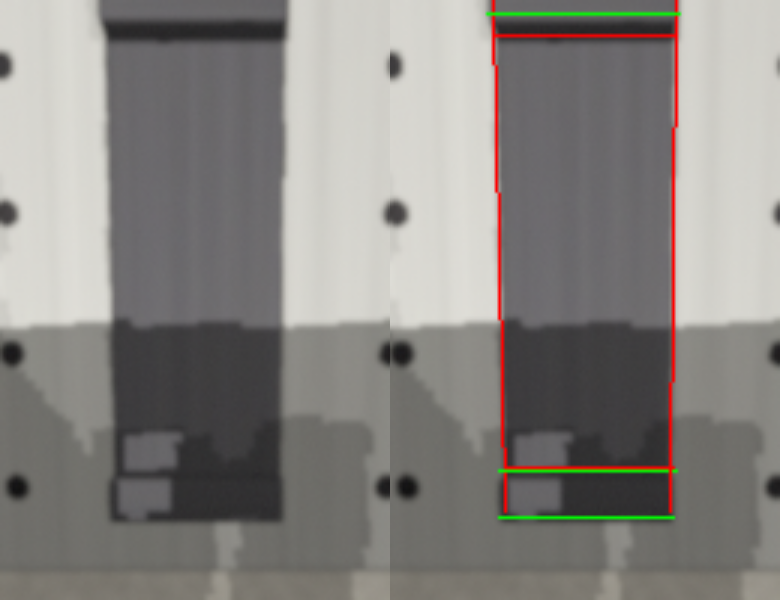

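The overlay agrees within about a pixel (inner stop edges at rows 38 and 475), so the rail centre is (0.4516, 0.1038). I bring the nut over it.

Emit:
jog_arm(
  steps=[
    [0.3,-0.02,0,0,0,0],
    [0.65,-0.05,0.1,0,0,0],
    [1,-0.07,0.4,0,0,0],
    [1,-0.07,0.8,0,0,0],
    [1,-0.07,1,0,0,0],
    [1,-0.07,1,0,0,0],
    [1,-0.07,1,0,0,0],
    [1,-0.07,1,0,0,0],
  ],
)

```text
time: 29.5
eef_pos: [0.453, 0.1037, 0.0482]
ee_rot: [[0.062, 0.998, 0.002], [0.998, -0.062, 0.0], [0.001, 0.002, -1.0]]
wrist_force: [-0.2, -0.5, -1.1]
grip_width: 0.408
grip_force: 30.0
```

Emit:
jog_arm(
  steps=[
    [0,0,0.06,0,0,0],
    [0,0,0.12,0,0,0],
    [0,0,0.18,0,0,0],
    [0,0,0.18,0,0,0],
    [0,0,0.18,0,0,0],
  ],
)

```text
time: 30.0
eef_pos: [0.4517, 0.104, 0.0289]
ee_rot: [[0.061, 0.998, -0.001], [0.998, -0.061, -0.0], [-0.0, -0.001, -1.0]]
wrist_force: [-0.5, 0.3, -1.9]
grip_width: 0.408
grip_force: 30.0
```

Nearly there: the last 8.5 mm down, then release and rise.

Emit:
jog_arm(
  steps=[
    [0,0,0.03,0,0,0],
    [0,0,0.06,0,0,0],
    [0,0,0.085,0,0,0],
    [0,0,0.085,0,0,0],
    [0,0,0.085,0,0,0],
  ],
)

```text
time: 30.5
eef_pos: [0.4518, 0.104, 0.0205]
ee_rot: [[0.061, 0.998, -0.0], [0.998, -0.061, -0.0], [-0.0, -0.0, -1.0]]
wrist_force: [0.1, 0.6, -0.6]
grip_width: 0.405
grip_force: 30.0
```

Emit:
jog_arm(
  steps=[
    [0,0,0,0,0,0],
    [0,0,0,0,0,0],
    [0,0,0,0,0,0],
    [0,0,0,0,0,0],
    [0,0,0,0,0,0],
    [0,0,0,0,0,0],
  ],
  gripper=1,
)

```text
time: 31.1
eef_pos: [0.4519, 0.104, 0.0206]
ee_rot: [[0.061, 0.998, 0.0], [0.998, -0.061, 0.0], [0.0, 0.0, -1.0]]
wrist_force: [1.1, -0.7, 1.6]
grip_width: 0.914
grip_force: 0.0
```

Emit:
jog_arm(
  steps=[
    [0,0,-0.1,0,0,0],
    [0,0,-0.4,0,0,0],
    [0,0,-0.8,0,0,0],
    [0,0,-1,0,0,0],
    [0,0,-1,0,0,0],
  ],
)

```text
time: 31.6
eef_pos: [0.454, 0.1044, 0.1238]
ee_rot: [[0.061, 0.998, 0.006], [0.998, -0.061, 0.001], [0.002, 0.006, -1.0]]
wrist_force: [-0.1, 0.5, -0.6]
grip_width: 1.004
grip_force: 0.0
```

Emit:
jog_arm(
  steps=[
    [-0.4,0,-0.3,0,0,0],
    [-0.8,0,-0.6,0,0,0],
    [-1,0,-0.9,0,0,0],
    [-1,0,-0.9,0,0,0],
    [-1,0,-0.9,0,0,0],
    [-1,0,-0.9,0,0,0],
  ],
)

```text
time: 32.2
eef_pos: [0.4448, 0.0046, 0.2093]
ee_rot: [[0.061, 0.998, -0.002], [0.998, -0.061, 0.0], [0.0, -0.002, -1.0]]
wrist_force: [0.6, 0.3, -0.1]
grip_width: 0.998
grip_force: 0.0
```

```bash
python3 shot.py K;python3 - <<'E'
from meas import *
K,iK=L('K');o=env.observe();print(o['eef_pos'],o['ee_rot'][:,0])
u,v=proj(iK,[.4516,.1038,.036]).astype(int)
G=cv2.cvtColor(K,cv2.COLOR_BGR2GRAY);print(u,v,G[v,u-40:u+41:3],G[max(0,v-60):v+61:4,u])
for lo in(115,130,145):
    k=blob(K,u,v,28,lo);P=cv2.convexHull(up(iK,k,.036));M=cv2.moments(P);print(lo,M['m10']/M['m00'],M['m01']/M['m00'],circ(up(iK,k,.036)))
E
```

```text
[0.44862485 0.07184347 0.37205923] [ 0.25  0.31 -0.25 -0.11  0.2  -0.08]
[0.4448032  0.00479308 0.20915116] [6.05530673e-02 9.98164979e-01 2.53975317e-05]
321 92 [195 199 202 199 192 176 178 188 174  69  66  66  67  67  67  65  67  67
  88 183 187 146 194 194 191 189 193] [ 85  35  92  93  94  93  94  95 145 197 200 162  64  66  67  68  68  68
  68  95 125 125  75  49  41  42  40  41  40  39  38]
115 0.45091234359754 0.10418770314675 [0.4509 0.1037 0.0479 0.0488]
130 0.4509227353270111 0.10883034085182704 [0.4509 0.1082 0.0364 0.0492]
145 0.45093561123369846 0.10910234575247664 [0.4509 0.1082 0.036  0.0488]
```

The nut's bore lies around (0.451, 0.104), consistent with the rail centre. Last is the gear.

Emit:
jog_arm(
  steps=[
    [-0.4,0.2,0,0,0,0],
    [-0.8,0.45,0,0,0,0],
    [-1,0.57,0,0,0,0],
    [-1,0.57,0,0,0,0],
  ],
)

```text
time: 32.65
eef_pos: [0.4975, -0.1004, 0.2092]
ee_rot: [[0.063, 0.998, -0.001], [0.998, -0.063, 0.0], [-0.0, -0.001, -1.0]]
wrist_force: [0.2, -0.3, -0.4]
grip_width: 0.997
grip_force: 0.0
```

Emit:
jog_arm(
  steps=[
    [-0.4,0.2,0,0,0,0],
    [-0.8,0.45,0.1,0,0,0],
    [-1,0.57,0.4,0,0,0],
    [-1,0.57,0.4,0,0,0],
  ],
)

```text
time: 33.05
eef_pos: [0.5457, -0.2021, 0.166]
ee_rot: [[0.062, 0.998, -0.007], [0.998, -0.062, 0.003], [0.002, -0.007, -1.0]]
wrist_force: [-0.8, 0.0, -0.7]
grip_width: 0.998
grip_force: 0.0
```

Emit:
jog_arm(
  steps=[
    [-0.4,0.2,0.2,0,0,0],
    [-0.8,0.45,0.5,0,0,0],
    [-0.98,0.56,0.9,0,0,0],
    [-0.98,0.56,0.9,0,0,0],
    [-0.98,0.56,0.9,0,0,0],
    [-0.98,0.56,0.9,0,0,0],
    [-0.98,0.56,0.9,0,0,0],
  ],
)

```text
time: 33.75
eef_pos: [0.5981, -0.3026, 0.0832]
ee_rot: [[0.06, 0.998, 0.003], [0.998, -0.06, -0.001], [-0.001, 0.003, -1.0]]
wrist_force: [0.5, -0.1, -0.1]
grip_width: 1.001
grip_force: 0.0
```

Emit:
jog_arm(
  steps=[
    [0,-0.01,0.25,0,0,0],
    [0,-0.01,0.5,0,0,0],
    [0,-0.01,0.68,0,0,0],
    [0,-0.01,0.71,0,0,0],
    [0,-0.01,0.71,0,0,0],
    [0,-0.01,0.71,0,0,0],
  ],
)

```text
time: 34.35
eef_pos: [0.597, -0.304, 0.0109]
ee_rot: [[0.061, 0.998, 0.002], [0.998, -0.061, -0.001], [-0.001, 0.002, -1.0]]
wrist_force: [0.1, 0.6, 1.1]
grip_width: 0.999
grip_force: 0.0
```

Emit:
jog_arm(
  steps=[
    [0.01,0,0,0,0,0],
    [0.01,0,0,0,0,0],
    [0.01,0,0,0,0,0],
  ],
)

```text
time: 34.65
eef_pos: [0.5965, -0.3028, 0.0101]
ee_rot: [[0.061, 0.998, 0.001], [0.998, -0.061, -0.0], [-0.0, 0.001, -1.0]]
wrist_force: [0.9, -0.1, -0.4]
grip_width: 0.998
grip_force: 0.0
```

Emit:
jog_arm(
  steps=[
    [0,0,0,0,0,0],
    [0,0,0,0,0,0],
    [0,0,0,0,0,0],
    [0,0,0,0,0,0],
    [0,0,0,0,0,0],
    [0,0,0,0,0,0],
    [0,0,0,0,0,0],
    [0,0,0,0,0,0],
  ],
  gripper=-1,
)

```text
time: 35.45
eef_pos: [0.5962, -0.3026, 0.0095]
ee_rot: [[0.061, 0.998, -0.0], [0.998, -0.061, 0.0], [0.0, -0.0, -1.0]]
wrist_force: [-0.1, -0.5, 0.5]
grip_width: 0.441
grip_force: 30.0
```

Gear gripped. I lift it, carry it across, then turn it 90° so the fingers close parallel to the granite's back face.

Emit:
jog_arm(
  steps=[
    [0,0,-0.2,0,0,0],
    [0,0,-0.6,0,0,0],
    [0,0,-1,0,0,0],
    [0,0,-1,0,0,0],
  ],
)

```text
time: 35.85
eef_pos: [0.5996, -0.3044, 0.1154]
ee_rot: [[0.061, 0.998, 0.008], [0.998, -0.061, -0.004], [-0.004, 0.009, -1.0]]
wrist_force: [-0.2, -0.7, -0.1]
grip_width: 0.438
grip_force: 30.0
```

Emit:
jog_arm(
  steps=[
    [0.3,-0.06,-0.2,0,0,0],
    [0.65,-0.12,-0.5,0,0,0],
    [1,-0.18,-0.7,0,0,0],
    [1,-0.18,-0.7,0,0,0],
  ],
)

```text
time: 36.25
eef_pos: [0.5849, -0.1986, 0.1815]
ee_rot: [[0.058, 0.998, 0.002], [0.998, -0.058, 0.0], [0.0, 0.002, -1.0]]
wrist_force: [0.5, 0.2, -1.0]
grip_width: 0.44
grip_force: 30.0
```

Emit:
jog_arm(
  steps=[
    [0.35,-0.06,0,0,0,0],
    [0.7,-0.12,0,0,0,0],
    [1,-0.18,0,0,0,0],
    [1,-0.18,0,0,0,0],
  ],
)

```text
time: 36.65
eef_pos: [0.5712, -0.0982, 0.1781]
ee_rot: [[0.059, 0.998, -0.003], [0.998, -0.059, 0.001], [0.001, -0.003, -1.0]]
wrist_force: [-0.6, -0.5, -1.5]
grip_width: 0.439
grip_force: 30.0
```

Emit:
jog_arm(
  steps=[
    [0.35,-0.06,0,0,0,0],
    [0.7,-0.12,0,0,0,0],
    [1,-0.18,0,0,0,0],
    [1,-0.18,0,0,0,0],
  ],
)

```text
time: 37.05
eef_pos: [0.5601, 0.0018, 0.1785]
ee_rot: [[0.059, 0.998, -0.002], [0.998, -0.059, 0.0], [0.0, -0.002, -1.0]]
wrist_force: [-0.1, 0.1, -0.6]
grip_width: 0.442
grip_force: 30.0
```

Emit:
jog_arm(
  steps=[
    [0.35,-0.06,0,0,0,0],
    [0.7,-0.12,0,0,0,0],
    [1,-0.18,0,0,0,0],
    [1,-0.18,0,0,0,0],
  ],
)

```text
time: 37.45
eef_pos: [0.5489, 0.1023, 0.1788]
ee_rot: [[0.059, 0.998, -0.001], [0.998, -0.059, 0.0], [0.0, -0.001, -1.0]]
wrist_force: [0.7, -0.9, -1.3]
grip_width: 0.44
grip_force: 30.0
```

Emit:
jog_arm(
  steps=[
    [0.35,-0.06,0,0,0,0],
    [0.7,-0.12,0,0,0,0],
    [1,-0.18,0,0,0,0],
    [1,-0.18,0,0,0,0],
  ],
)

```text
time: 37.85
eef_pos: [0.5376, 0.2031, 0.179]
ee_rot: [[0.059, 0.998, 0.0], [0.998, -0.059, 0.0], [0.0, 0.0, -1.0]]
wrist_force: [0.6, -1.0, -1.6]
grip_width: 0.442
grip_force: 30.0
```

Emit:
jog_arm(
  steps=[
    [0.35,-0.06,0,0,0,-0.18],
    [0.7,-0.12,0,0,0,-0.36],
    [0.93,-0.18,0,0,0,-0.54],
    [0.93,-0.18,0,0,0,-0.72],
    [0.93,-0.18,0,0,0,-0.9],
    [0.93,-0.18,0,0,0,-1],
    [0.93,-0.18,0,0,0,-1],
  ],
)

```text
time: 38.55
eef_pos: [0.5258, 0.2939, 0.179]
ee_rot: [[-0.662, 0.75, -0.0], [0.75, 0.662, -0.001], [-0.0, -0.001, -1.0]]
wrist_force: [0.2, -0.2, -0.9]
grip_width: 0.447
grip_force: 30.0
```

Emit:
jog_arm(
  steps=[
    [0,0,0,0,0,-0.18],
    [0,0,0,0,0,-0.36],
    [0,0,0,0,0,-0.54],
    [0,0,0,0,0,-0.72],
    [0,0,0,0,0,-0.9],
    [0,0,0,0,0,-1],
    [0,0,0,0,0,-1],
    [0,0,0,0,0,-1],
    [0,0,0,0,0,-1],
  ],
)

```text
time: 39.45
eef_pos: [0.5251, 0.2953, 0.1794]
ee_rot: [[-0.998, 0.064, -0.0], [0.064, 0.998, -0.0], [0.0, -0.0, -1.0]]
wrist_force: [-0.2, 0.6, -1.4]
grip_width: 0.442
grip_force: 30.0
```

Emit:
jog_arm(
  steps=[
    [0,0.007,0.25,0,0,0],
    [0,0.007,0.6,0,0,0],
    [0,0.007,0.9,0,0,0],
    [0,0.007,1,0,0,0],
    [0,0.007,1,0,0,0],
    [0,0.007,1,0,0,0],
  ],
)

```text
time: 40.05
eef_pos: [0.5257, 0.2969, 0.0806]
ee_rot: [[-0.998, 0.062, 0.001], [0.062, 0.998, 0.001], [-0.001, 0.001, -1.0]]
wrist_force: [-0.2, -0.8, -0.6]
grip_width: 0.44
grip_force: 30.0
```

Emit:
jog_arm(
  steps=[
    [0,0,0.15,0,0,0],
    [0,0,0.35,0,0,0],
    [0,0,0.48,0,0,0],
    [0,0,0.48,0,0,0],
    [0,0,0.48,0,0,0],
    [0,0,0.48,0,0,0],
  ],
)

```text
time: 40.65
eef_pos: [0.5254, 0.2969, 0.0323]
ee_rot: [[-0.998, 0.061, 0.001], [0.061, 0.998, 0.001], [-0.001, 0.001, -1.0]]
wrist_force: [-0.5, -0.0, -1.3]
grip_width: 0.439
grip_force: 30.0
```

Lower the rest, release, rise and back off, then check.

Emit:
jog_arm(
  steps=[
    [0,-0.007,0.06,0,0,0],
    [0,-0.007,0.12,0,0,0],
    [0,-0.007,0.153,0,0,0],
    [0,-0.007,0.153,0,0,0],
    [0,-0.007,0.153,0,0,0],
  ],
)

```text
time: 41.15
eef_pos: [0.5246, 0.2957, 0.0162]
ee_rot: [[-0.998, 0.061, -0.0], [0.061, 0.998, -0.0], [0.0, -0.0, -1.0]]
wrist_force: [-0.3, -0.2, 1.4]
grip_width: 0.442
grip_force: 30.0
```

Emit:
jog_arm(
  steps=[
    [0,0,0,0,0,0],
    [0,0,0,0,0,0],
    [0,0,0,0,0,0],
    [0,0,0,0,0,0],
    [0,0,0,0,0,0],
    [0,0,0,0,0,0],
  ],
  gripper=1,
)

```text
time: 41.75
eef_pos: [0.5249, 0.2959, 0.0163]
ee_rot: [[-0.998, 0.061, 0.0], [0.061, 0.998, 0.0], [-0.0, 0.0, -1.0]]
wrist_force: [-0.1, -0.2, -1.5]
grip_width: 0.949
grip_force: 0.0
```

Emit:
jog_arm(
  steps=[
    [0,0,-0.1,0,0,0],
    [0,0,-0.4,0,0,0],
    [0,0,-0.8,0,0,0],
    [0,0,-1,0,0,0],
    [0,0,-1,0,0,0],
  ],
)

```text
time: 42.25
eef_pos: [0.5269, 0.297, 0.1202]
ee_rot: [[-0.998, 0.061, 0.006], [0.061, 0.998, 0.003], [-0.006, 0.004, -1.0]]
wrist_force: [0.1, 0.4, -1.3]
grip_width: 0.998
grip_force: 0.0
```

Emit:
jog_arm(
  steps=[
    [0,0,-0.4,0,0,0],
    [0,0,-0.8,0,0,0],
    [0,0,-1,0,0,0],
    [0,0,-1,0,0,0],
  ],
)

```text
time: 42.65
eef_pos: [0.5261, 0.2966, 0.2187]
ee_rot: [[-0.998, 0.061, 0.004], [0.061, 0.998, 0.002], [-0.004, 0.003, -1.0]]
wrist_force: [0.2, -0.1, -0.2]
grip_width: 1.002
grip_force: 0.0
```

Emit:
jog_arm(
  steps=[
    [-0.4,0,-0.3,0,0,0],
    [-0.8,0,-0.6,0,0,0],
    [-1,0,-0.8,0,0,0],
    [-1,0,-0.8,0,0,0],
    [-1,0,-0.8,0,0,0],
    [-1,0,-0.8,0,0,0],
    [-1,0,-0.8,0,0,0],
  ],
)

```text
time: 43.35
eef_pos: [0.6229, 0.2896, 0.2942]
ee_rot: [[-0.998, 0.061, -0.003], [0.061, 0.998, -0.001], [0.003, -0.001, -1.0]]
wrist_force: [-0.3, 0.1, -0.2]
grip_width: 1.0
grip_force: 0.0
```

```bash
python3 shot.py M;python3 - <<'E'
from meas import *
K,iK=L('M');o=env.observe();print(o['eef_pos'],o['grip_width'])
S,iS=snap('side','side1.png')
for n,p in dict(gear=(.5255,.296,.026),gran=(.4556,.3003,.04),nut=(.451,.104,.036),st=(.5785,.2,.1)).items():print(n,proj(iK,p).round())
cv2.imwrite('pics/M2.png',np.hstack([K[:,100:600],cv2.resize(S[110:430,180:380],(300,480))]))
E
```

```text
[0.55566027 0.29414782 0.45723561] [-0.11 -0.29 -0.9  -0.05  0.15 -0.1 ]
[0.62320407 0.28976655 0.29479898] 0.9990692671241276
gear [320. 105.]
gran [320.  27.]
nut [116.  36.]
st [215. 169.]
```

View pics/M2.png

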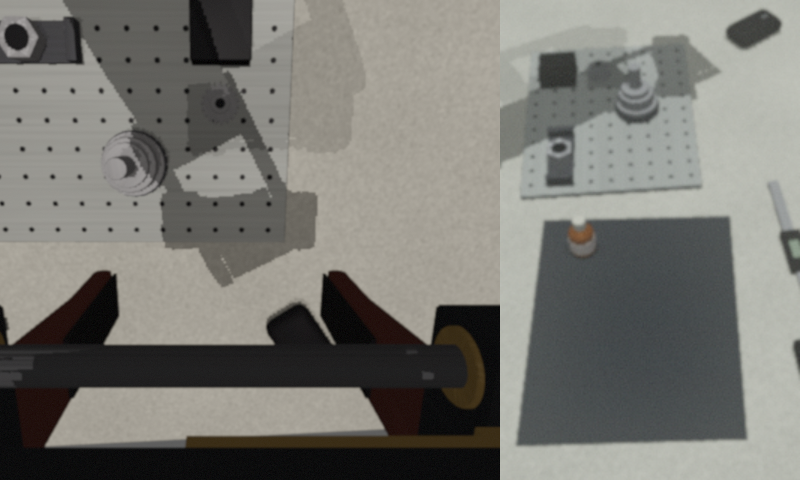

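The last view shows everything in place:
- The gear's bore is at (320,103), against a predicted (320,105), squarely behind the granite.
- The nut is on the rail at (117,37), and the ring and shaft stack is on the stage.
- The bottle is untouched and the gripper is clear and open.

Handing in.

```bash
python3 -c "
from station import env
print(env.finish_job())"
```

```text
the job is handed in; nothing more can be done
None
```

All four parts are set out on the pallet in the order asked and released, and the job was handed in at about 43 s with the bottle and caliper left alone; the gear's gap to the granite measured about 19.4 mm.

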